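Turn the denture brush over and put it away in the pull-out caddy

ROBOT

A 6-joint arm with a two-finger parallel gripper is mounted at the origin on the work surface. World frame = base frame: x ahead of the robot, y to its left, z up, the work surface at z = 0. Lengths are in m, angles in rad, forces in N, time in s.
With the tool pointing down it reaches from about 0.375 to 0.975 m from the base axis. Payload 3.8 kg.
Tool frame: the origin (TCP) lies midway between the tips of the shut fingers; the grasp point (between the pads) lies 19 mm behind it; z points along the fingers, y is the direction in which the jaws open and shut (so a half turn about z gives the same grasp; the last joint's range is limited). The gripper opens to 85 mm and grips with 20 to 120 N. Pads are 22 mm wide; open, the fingers measure 114 mm over their backs; the gripper's body (76 mm by 85 mm) begins 54 mm behind the grasp point. The pads swing forward as they close: fully open they stand 13 mm farther back than shut.
Start: joints at [1.144, 0.264, 1.604, -0, 1.274, -0.037], TCP at [0.256, 0.624, 0.231] pointing down, gripper open.
Joint ranges: [-2.63, 2.63], [-0.94, 2.18], [0.31, 2.57], [-1.31, 4.45], [0, 2.66], [-2.55, 2.55]. Speed limits (rad/s): [2.57, 2.57, 3.14, 3.14, 3.14, 3.14].

INTERFACE

Orientations are given as a rotation vector (axis times angle).
In Python, from workcell import bot gives the robot as it stands.
- The arm moves only by the tool arm_command, never from a script. Its argument "targets" is text: rows parted by semicolons, each of 7 numbers parted by spaces: the shift along the tool's x, y, z in mm, then the turn, a rotation vector about the tool's x, y, z in degrees, then the opening, from 0 (shut) to 1 (fully open). A call has 1 to 10 rows; each row is the pose to reach, as a shift and turn from the pose commanded when the call began, along the tool's axes at that moment; what a row does not reach only later rows make up. A row lasts 1/12 s, in which the tool goes at most 41.7 mm and 7.16 degrees, less where a joint would pass 70% of its speed; a pose out of reach is approached as far as the arm can. A call with a gripper value outside its range is refused whole. The fingers move at their own pace and stop on an object; "newtons" is the grip in N (left out, the last holds). Time passes only in rows, so rows that repeat a pose let the fingers close. It gives the time, the measured TCP pose, the force and the opening at its end, in the units of the state.
- bot.read_state(): the state, without advancing time (a new reading comes with each control period).
- bot.read_camera(name): name is "scene" or "top"; returns (picture, depth): 480x640x3 uint8, blue, green, red; 480x640 float32, m along the optical axis (not along the pixel's ray), 0 where there is no reading.
- bot.camera_params(name): a dict with "fov_y" (degrees; the focal length in pixels is half the picture's height over the tangent of half this angle, whatever the lens; pixels are square), "cx", "cy" (the principal point, pixels), "k1" (the pictures are not rectified: a ray, as slopes to the right and down, at radius r is drawn at 1 + k1 r^2 times it, then the intrinsics apply), "xyz" and "rotation" of the camera in the world. Camera axes: x right, y up, looking along -z (the intrinsics and any distortion apply to the point x, -y, -z); pixel columns grow to the right and rows downward; lengths in m; the calibration is good to about 2 mm. A picture is of the moment at which its call begins. camera_params takes no time and is no camera call.
- bot.finish_job(): hands the job in, once; it reports no verdict.
The state is a dict: "time": time; "q": joint angles; "joint_vel": joint speeds; "joint_torque": joint torques, N m; "tool_pos": TCP position; "tcp_rot": TCP orientation; "wrist_force": force on the tool from outside, world axes, zero at the start; "torque": the same for the moment, N m; "width": opening from 0.0 (shut) to 1.0 (fully open).
Only numpy, scipy, OpenCV 4.12 (cv2) and the standard library are available. Lean on these libraries where they do the work, as an engineer would, in place of code of your own. Each camera call takes 0.05 s, during which the arm holds its last target.

TASK

First slide the chrome caddy fully out from under its glass shelf. Then take the denture brush, which stands bristles-down in the glass tumbler, turn it end for end and stand it handle-down in the caddy's round well (the drying rest is there to lay it on while you change your grip). Last, slide the caddy fully home with the brush standing in it, leaving the tumbler upright in its place and the denture cup, comb and tweezers undisturbed.

Things in the scene. Friction and masses are not known exactly. Their poses are not given: they have to be found in the camera images.
- unit: Fixed vanity caddy unit. Origin: at table level, 55 in front of the front edge of its glass shelf, midway across; its +x points into the unit (away from the user), z up; the caddy slides out along its -x. White base board x -80..190, y +-95, 10 high. Glass shelf: x 55..185, y +-130, underside 220 and top 226 above the table, on four 10 mm posts at x 67 and 173, y +-118.
- caddy (a joint): How far the chrome caddy is pulled out along the unit's -x, in m: 0 fully home, 0.14 fully out (hard stops at both). It runs on stiffish ball-bearing runners (about 1.2 N of friction, no spring) and stays where it is left.
- caddy_grip (a point): Top centre of the upright flat grip tab at the front of the caddy, 87 above the table; moves with the caddy, axes as the unit's. The tab is 22 deep (unit x) by 14 wide (unit y) and rises 67 above the caddy's floor, which is 20 above the table; nothing else within 60 of it above 48 mm height. With the caddy home it is at unit x -90, 145 in front of the shelf's edge.
- well_floor (a point): Centre of the inner floor of the caddy's round well, 20 above the table, 165 behind the grip tab along unit +x; moves with the caddy, axes as the unit's. Well: upright tube, inner diameter 38, outer 44, rim 50 above this point. 47 to each side (unit y) stands a 20 x 20 square tube of height 45 with a 12 opening, too narrow for the brush. Wire rails, 45 above the table, run 72 to each side.
- brush: Denture brush, 175 long, about 40 g, loose. Origin: centre of the flat end of its bristle head; +z runs along it to the handle's butt. It starts upright on its bristles on the tumbler's floor (+z up; a knock makes it lean on the rim); +z must point down at the end. Head: z 0..46, x -12..14, y +-10. Neck to z 60 (6 x 20). Handle: plain round rod, diameter 16, z 55..175. Balance point about z 85.
- brush_butt (a point): Centre of the flat butt end of the brush's handle, on the brush's z axis, 175 from its origin.
- tumbler: Glass tumbler, loose, about 280 g. Origin: centre of its underside, z up. 82 tall, outer diameter 58 at the foot and 66 at the rim, wall 3, inner floor 8 above the underside.
- rest: Fixed drying rest: a white ceramic foot 130 (x) by 46 (y), 8 high, with two chrome wire V saddles (6 mm wire, 90 degree V, open upward) at x +-48. Origin: centre of its underside; x is the line along which a brush lies in it. The brush's handle lying in both saddles has its axis 90 above the table; the V arms end at y +-22, about 100 above the table.
- denture_cup: Bystander: yellow denture cup with its lid clipped shut, loose. 76 (x) by 92 (y), 59 tall, clip on its -x side. Origin: centre of its underside.
- comb: Bystander: wooden comb lying flat, loose, 150 (y) by 30 (x), 6 thick. Origin: on the table under its middle.
- tray: Bystander: fixed white tray, 66 (x) by 150 (y), 16 high. Origin: centre of its underside.
- tweezers: Bystander: steel tweezers, loose, lying in the tray, 95 long (y), 10 wide, 8 high. Origin: centre of the underside.
Mind the look-alikes: they are no part of the job. What is meant by the brush is not green, and is the smaller of those in its own colour. Of the things shaped like the tumbler, the glass one is meant.

How it is judged:
By the outcome, as a careful person would: the job done as asked, in the order asked, and still so for the second after the job is handed in, with the robot touching nothing.
It also fails if it takes over 72 s, if anything falls off the work surface, if the arm or the gripper's body presses on something with over 40 N, if the wrist force passes 120 N, or if a joint passes its speed limit or range.

## Working session

There is one attempt and no reset: what is moved stays moved. The work goes in short steps, Python scripts to look and compute and a tool call to move; the robot and the scene stay as the last step left them, time stands still between calls to the robot, and variables do not carry over. Pictures are saved under pics/ and viewed, and the job is handed in when it is done.

Besides the shell and the picture viewer there is one more tool, called after "Emit:" as name(argument=value, ...) on one line, values as JSON. arm_command: Moves the arm, as the interface text tells. Its arguments: {"type":"object","properties":{"targets":{"type":"string"},"newtons":{"type":"number"}},"required":["targets"]}

```bash
ls; mkdir -p pics; python3 - <<'E'
from workcell import bot
import cv2,numpy as np
for n in("scene","top"):
    p,d=bot.read_camera(n); cv2.imwrite(f"pics/{n}0.png",p); np.save(f"pics/{n}0.npy",d); print(n,bot.camera_params(n))
print(bot.read_state())
E
```

```text
pics
scene {'fov_y': 52.41092812966633, 'cx': 322.0759194511613, 'cy': 236.0869505484407, 'k1': -0.1106866343598055, 'xyz': array([ 0.91487399, -0.58774569,  0.72167872]), 'rotation': array([0.79182068, 0.24823122, 0.55643698])}
top {'fov_y': 46.625542142142386, 'cx': 326.8565339349774, 'cy': 243.08492035620407, 'k1': 0.013908791348316307, 'xyz': array([ 0.36094096, -0.07502816,  1.18769739]), 'rotation': array([ 0.164993  , -0.12665014, -1.5687642 ])}
{'time': 0.1, 'q': array([ 1.14411484e+00,  2.64695649e-01,  1.60525120e+00,  2.82091612e-05,
        1.27371822e+00, -3.69542783e-02]), 'joint_vel': array([-0.00153532,  0.00015925, -0.0029097 , -0.00027963,  0.00135579,
       -0.00142654]), 'joint_torque': array([ 1.28584692e-03, -5.16706789e+01, -3.68589234e+01,  8.52835115e-06,
        6.32253330e-03, -4.06627760e-05]), 'tool_pos': array([0.25620535, 0.62376007, 0.23006709]), 'tcp_rot': array([-0.60823032, -3.08163821,  0.00315803]), 'wrist_force': array([ 0.39715089,  1.09311857, -0.59656164]), 'torque': array([ 0.01968427,  0.05134864, -0.01917441]), 'width': 1.0041236545624705}
```

View pics/scene0.png

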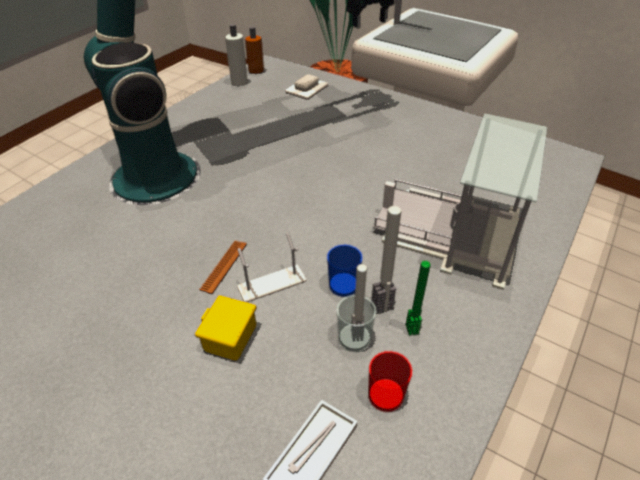

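View pics/top0.png

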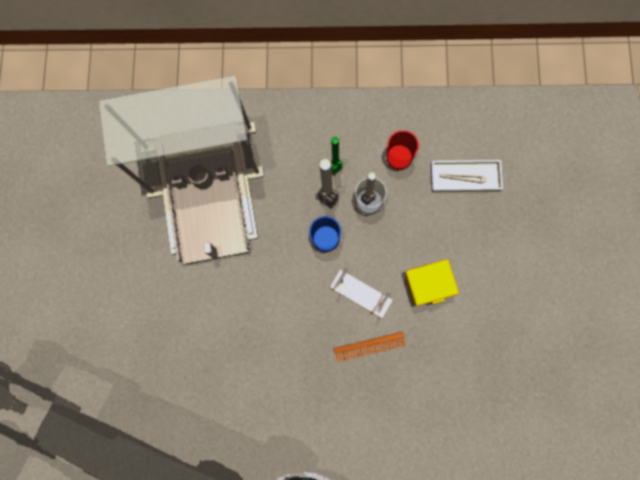

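```bash
cat > h.py <<'E'
import numpy as np,cv2
from scipy.spatial.transform import Rotation as R
from workcell import bot
def prm(n):
    c=bot.camera_params(n); f=240/np.tan(np.radians(c['fov_y']/2))
    K=np.array([[f,0,c['cx']],[0,f,c['cy']],[0,0,1]]); D=np.array([c['k1'],0,0,0,0.])
    Rc=R.from_rotvec(c['rotation']).as_matrix()@np.diag([1,-1,-1.]); return K,D,Rc,np.array(c['xyz'])
def ray(n,u,v):
    K,D,Rc,t=prm(n); s=cv2.undistortPoints(np.array([[[u,v]]],float),K,D)[0,0]
    return t,Rc@np.array([s[0],s[1],1.])
def at(n,u,v,d): t,r=ray(n,u,v); return t+r*d
def onz(n,u,v,z): t,r=ray(n,u,v); return t+r*(z-t[2])/r[2]
def proj(n,P):
    K,D,Rc,t=prm(n); q=(np.atleast_2d(P)-t)@Rc
    return cv2.projectPoints(q.reshape(-1,1,3),np.zeros(3),np.zeros(3),K,D)[0][:,0]
def tri(uv):  # {'scene':(u,v),'top':(u,v)}
    A=np.zeros((3,3));b=np.zeros(3)
    rs=[]
    for n,(u,v) in uv.items():
        t,r=ray(n,u,v); r=r/np.linalg.norm(r); M=np.eye(3)-np.outer(r,r); A+=M;b+=M@t; rs.append((M,t))
    p=np.linalg.solve(A,b); return p,[np.linalg.norm(M@(p-t)) for M,t in rs]
def shot(n,name):
    p,d=bot.read_camera(n); cv2.imwrite(f"pics/{name}.png",p); np.save(f"pics/{name}.npy",d); return p,d
def crop(src,u0,v0,u1,v1,k,out):
    p=cv2.imread(f"pics/{src}.png")[v0:v1,u0:u1]; cv2.imwrite(f"pics/{out}.png",cv2.resize(p,None,fx=k,fy=k,interpolation=cv2.INTER_CUBIC))
E
python3 - <<'E'
from h import *
crop("scene0",310,190,450,350,3.75,"c1")
crop("scene0",360,110,560,290,3.3,"c2")
crop("top0",90,70,270,270,3,"c3")
crop("top0",290,120,480,360,2.5,"c4")
crop("scene0",190,220,320,360,4,"c5")
E
```

```text
(no output)
```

View pics/c1.png

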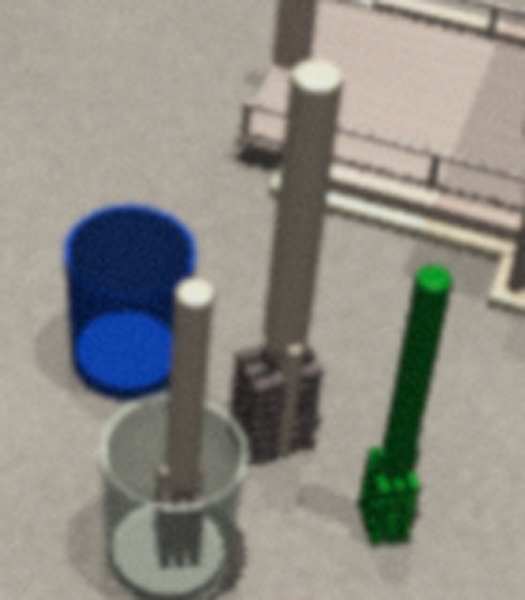

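View pics/c2.png

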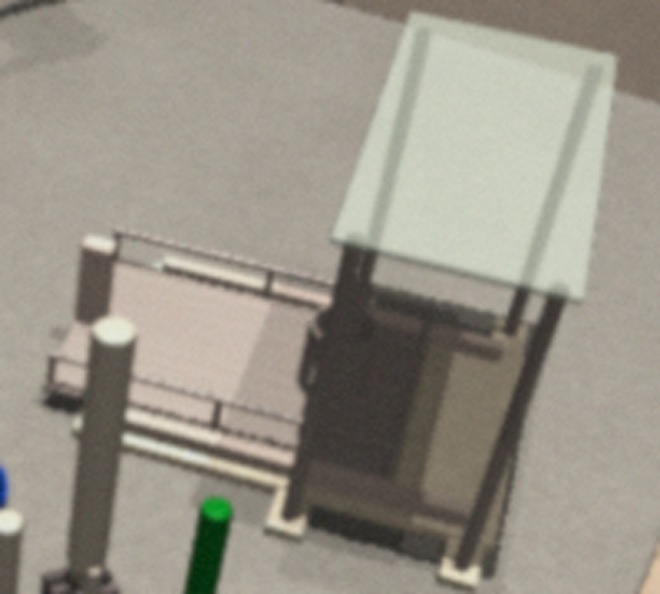

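View pics/c3.png

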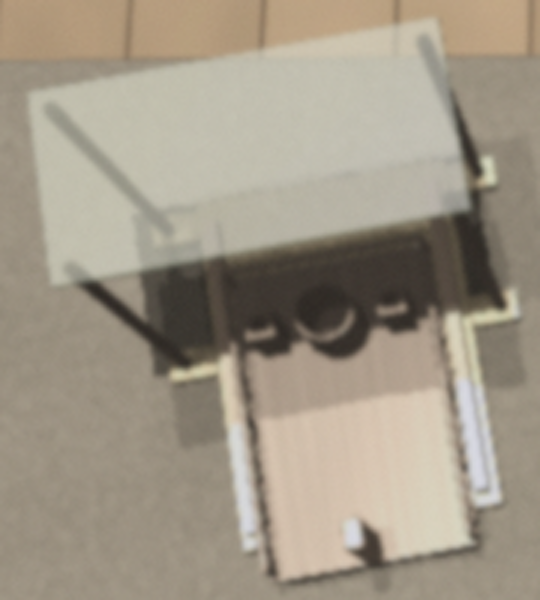

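View pics/c4.png

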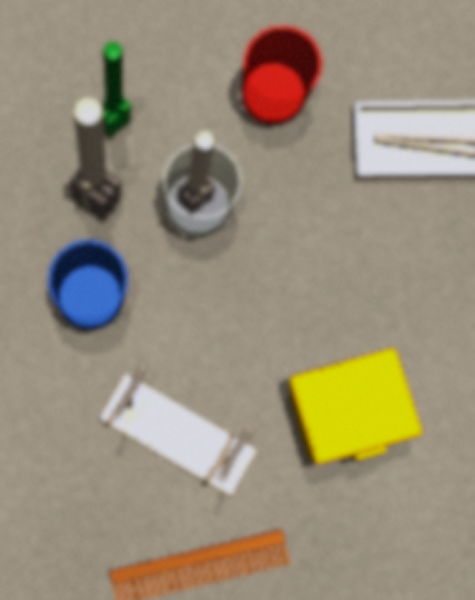

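View pics/c5.png

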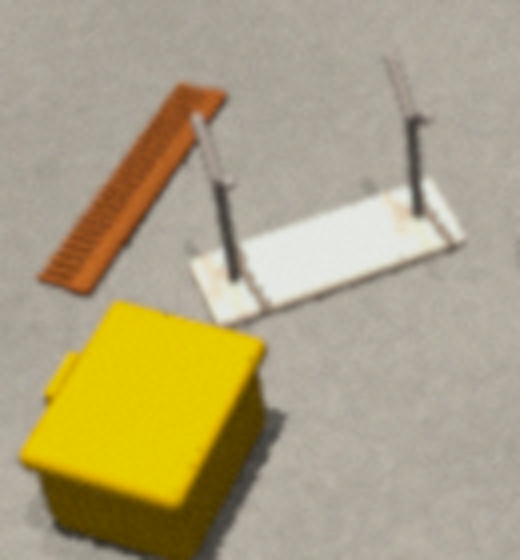

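```bash
python3 - <<'E'
from h import *
np.set_printoptions(precision=4,suppress=True)
c1=lambda u,v:(u/3.75+310,v/3.75+190)
c2=lambda u,v:(u/3.3+360,v/3.3+110)
c3=lambda u,v:(u/3+90,v/3+70)
c4=lambda u,v:(u/2.5+290,v/2.5+120)
c5=lambda u,v:(u/4+190,v/4+220)
print("butt",tri({'scene':c1(195,294),'top':c4(204,140)}), onz('scene',*c1(195,294),.183), onz('top',*c4(204,140),.183))
print("big",tri({'scene':c1(316,78),'top':c4(89,111)}),"base",onz('top',*c4(98,193),.03))
print("green",tri({'scene':c1(432,280),'top':c4(112,51)}))
print("tumb rim",onz('top',*c4(203,182),.082),'floor',onz('top',*c4(198,207),.008), onz('scene',*c1(168,547),.008),onz('scene',*c1(173,455),.082))
print("tab",tri({'scene':c2(98,243),'top':c3(352,527)}),onz('scene',*c2(98,243),.087),onz('top',*c3(352,527),.087))
S=[onz('top',*c3(*p),.224) for p in((50,285),(470,210),(438,18),(28,93))]
print("shelf top",np.array(S))
S2=[onz('scene',*c2(*p),.224) for p in((335,237),(582,298),(615,58),(415,14))]
print("shelf scene",np.array(S2))
print("base corners",[onz('top',*c3(*p),.01) for p in((247,550),(498,502))])
print("well rim",onz('top',*c3(325,312),.07))
f=[onz('top',*c4(*p),.008) for p in((101,418),(129,374),(256,450),(233,494))]
f2=[onz('scene',*c5(*p),.008) for p in((190,260),(428,180),(467,240),(220,325))]
print("rest",np.array(f),np.array(f2),np.mean(f,0),np.mean(f2,0))
print('blue',onz('top',*c4(88,282),.08), 'red',onz('top',*c4(283,62),.08),'cup',onz('top',*c4(355,400),.059),'comb',onz('top',*c4(200,567),.006))
E
```

```text
butt (array([ 0.6786, -0.1347,  0.1786]), [np.float64(8.745675383598988e-05), np.float64(8.745675383602692e-05)]) [ 0.6806 -0.1383  0.183 ] [ 0.6772 -0.1345  0.183 ]
big (array([ 0.6831, -0.0496,  0.2354]), [np.float64(0.00011723954476721737), np.float64(0.00011723954476729343)]) base [ 0.6787 -0.0519  0.03  ]
green (array([ 0.7533, -0.0656,  0.1696]), [np.float64(4.494166002078753e-06), np.float64(4.494166002070113e-06)])
tumb rim [ 0.6731 -0.1391  0.082 ] floor [ 0.6715 -0.1387  0.008 ] [ 0.6771 -0.1397  0.008 ] [ 0.6781 -0.143   0.082 ]
tab (array([0.5625, 0.1923, 0.0865]), [np.float64(0.001642654282456375), np.float64(0.001642654282456362)]) [0.5617 0.1902 0.087 ] [0.5637 0.1933 0.087 ]
shelf top [[0.6889 0.3499 0.224 ]
 [0.7347 0.0952 0.224 ]
 [0.861  0.1183 0.224 ]
 [0.8136 0.3724 0.224 ]]
shelf scene [[0.738  0.0959 0.224 ]
 [0.8622 0.1193 0.224 ]
 [0.8144 0.3704 0.224 ]
 [0.6918 0.3486 0.224 ]]
base corners [array([0.5615, 0.2872, 0.01  ]), array([0.5957, 0.107 , 0.01  ])]
well rim [0.7201 0.2223 0.07  ]
rest [[ 0.4872 -0.0537  0.008 ]
 [ 0.5248 -0.0777  0.008 ]
 [ 0.4597 -0.1844  0.008 ]
 [ 0.423  -0.1643  0.008 ]] [[ 0.4259 -0.1645  0.008 ]
 [ 0.4907 -0.0567  0.008 ]
 [ 0.5304 -0.0788  0.008 ]
 [ 0.4645 -0.1874  0.008 ]] [ 0.4737 -0.12    0.008 ] [ 0.4779 -0.1219  0.008 ]
blue [ 0.5903 -0.0446  0.08  ] red [ 0.7767 -0.2073  0.08  ] cup [ 0.4957 -0.2606  0.059 ] comb [ 0.3628 -0.1359  0.006 ]
```

```bash
cat >> h.py <<'E'
def log():
    s=bot.read_state(); open('states.txt','a').write(repr([list(s['q']),list(s['tool_pos']),list(s['tcp_rot'])])+'\n'); return s
def go(pos,Rt=None):
    """print shift (mm) and turn (deg) in the tool axes to reach pos, Rt"""
    s=log(); R0=R.from_rotvec(s['tcp_rot']); M=R0.as_matrix()
    Rt=M if Rt is None else Rt
    d=M.T@(np.array(pos)-s['tool_pos'])*1000; w=(R0.inv()*R.from_matrix(Rt)).as_rotvec()*180/np.pi
    print('t',round(s['time'],2),'shift',d.round(1),'turn',w.round(1),'rows',max(np.linalg.norm(d)/41.7,np.linalg.norm(w)/7.16).round(1),'w',round(s['width'],3),'F',s['wrist_force'].round(1),'q',s['q'].round(2))
def frame(z,y):
    z=np.array(z,float);z/=np.linalg.norm(z); y=np.array(y,float); y-=z*(y@z); y/=np.linalg.norm(y)
    return np.column_stack([np.cross(y,z),y,z])
YAW=np.radians(10.2); UX=np.array([np.cos(YAW),np.sin(YAW),0]); UY=np.array([-np.sin(YAW),np.cos(YAW),0]); Z=np.array([0,0,1.])
E
python3 - <<'E'
from h import *
s=bot.read_state(); print(R.from_rotvec(s['tcp_rot']).as_matrix().round(3))
for sg in(1,-1): go([.5627,.1925,.20],frame([0,0,-1],sg*UY))
E
```

```text
[[-0.925  0.38  -0.001]
 [ 0.38   0.925 -0.002]
 [ 0.    -0.002 -1.   ]]
t 0.1 shift [-447.4 -282.4   30.6] turn [ -0.1  -0.  -32.5] rows 12.7 w 1.004 F [ 0.4  1.1 -0.6] q [ 1.14  0.26  1.61  0.    1.27 -0.04]
t 0.1 shift [-447.4 -282.4   30.6] turn [-1.000e-01  2.000e-01  1.475e+02] rows 20.6 w 1.004 F [ 0.4  1.1 -0.6] q [ 1.14  0.26  1.61  0.    1.27 -0.04]
```

Emit:
arm_command(targets="-35 -22 2 0 0 -2.5 0.6;-71 -45 5 0 0 -5 0.6;-106 -67 7 0 0 -7.5 0.6;-141 -89 10 0 0 -10 0.6;-177 -111 12 0 0 -13 0.6;-212 -134 14 0 0 -15.5 0.6;-247 -156 17 0 0 -18 0.6;-283 -178 19 0 0 -20.5 0.6;-318 -201 22 0 0 -23 0.6;-353 -223 24 0 0 -26 0.6")

```text
time: 0.93
tool_pos: [0.4975, 0.2834, 0.2068]
tcp_rot: [0.104, -3.139, 0.0]
wrist_force: [-0.1, 0.1, 0.8]
width: 0.599
```

```bash
python3 - <<'E'
from h import *
go([.5627,.1925,.056],frame([0,0,-1],UY))
E
```

```text
t 0.93 shift [-59.1 -95.  150.8] turn [-0.  -0.  -6.4] rows 4.5 w 0.599 F [-0.1  0.1  0.8] q [ 0.47  0.09  1.85  0.    1.2  -1.16]
```

Emit:
arm_command(targets="-30 -47 20 0 0 -3.2 0.6;-59 -95 40 0 0 -6.4 0.6;-59 -95 75 0 0 -6.4 0.6;-59 -95 110 0 0 -6.4 0.6;-59 -95 140 0 0 -6.4 0.6;-59 -95 151 0 0 -6.4 0.6;-59 -95 151 0 0 -6.4 0.6")

```text
time: 1.52
tool_pos: [0.558, 0.1929, 0.0516]
tcp_rot: [0.274, -3.12, 0.003]
wrist_force: [-0.7, -0.2, -0.3]
width: 0.601
```

```bash
python3 - <<'E'
from h import *
go([.5627,.1925,.056],frame([0,0,-1],UY))
shot('scene','s1');shot('top','t1')
crop("s1",350,130,550,290,3.5,"c6")
crop("t1",90,150,290,290,3.5,"c7")
E
```

```text
t 1.52 shift [-4.5 -1.3 -4.4] turn [-0.1 -0.6 -0.2] rows 0.2 w 0.601 F [-0.7 -0.2 -0.3] q [ 0.29  0.28  1.94  0.    0.93 -1.46]
```

View pics/c6.png

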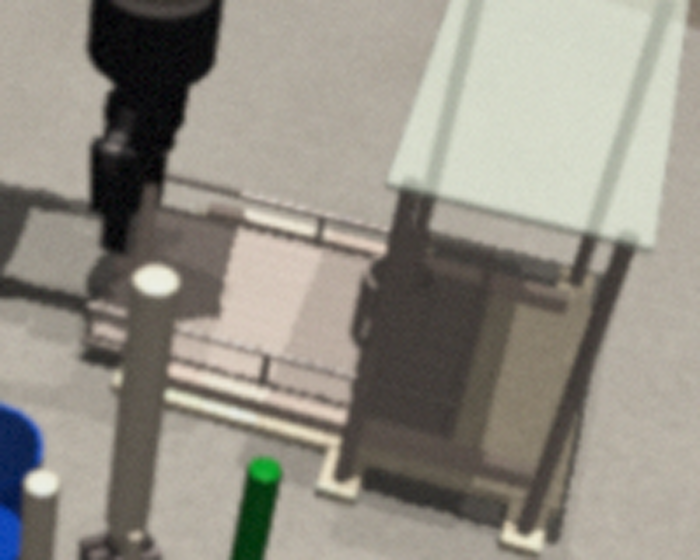

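View pics/c7.png

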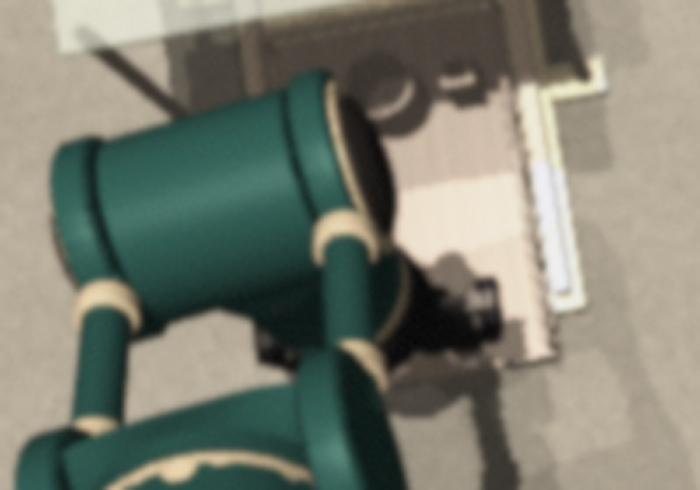

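Emit:
arm_command(targets="-3 0 -3 0 0 0 0;-3 0 -3 0 0 0 0;-3 0 -3 0 0 0 0;-3 0 -3 0 0 0 0;-3 0 -3 0 0 0 0;-3 0 -3 0 0 0 0;-3 0 -3 0 0 0 0", newtons=50)

```text
time: 2.2
tool_pos: [0.568, 0.1944, 0.063]
tcp_rot: [-0.277, 3.123, -0.002]
wrist_force: [0.7, -6.0, 6.3]
width: 0.15
```

```bash
python3 - <<'E'
from h import *
go([.5627,.1925,.056],frame([0,0,-1],UY))
s=bot.read_state();print(s['tool_pos'],R.from_rotvec(s['tcp_rot']).as_matrix().round(3))
E
```

```text
t 2.2 shift [ 5.6 -0.9  6.9] turn [-0.1  0.3 -0. ] rows 0.2 w 0.15 F [ 0.7 -6.   6.3] q [ 0.29  0.28  1.92 -0.    0.94 -1.46]
[0.56799527 0.19436112 0.06296426] [[-0.984 -0.176  0.006]
 [-0.176  0.984 -0.001]
 [-0.006 -0.002 -1.   ]]
```

Emit:
arm_command(targets="8 0 0 0 0 0 0;22 0 0 0 0 0 0;38 0 0 0 0 0 0;54 0 0 0 0 0 0;70 0 0 0 0 0 0;86 0 0 0 0 0 0;102 0 0 0 0 0 0;116 0 0 0 0 0 0;126 0 0 0 0 0 0;130 0 0 0 0 0 0")

```text
time: 3.03
tool_pos: [0.4397, 0.1703, 0.063]
tcp_rot: [-0.28, 3.122, -0.006]
wrist_force: [4.5, -14.5, 8.3]
width: 0.154
```

Emit:
arm_command(targets="3 0 0 0 0 0 0;5 0 0 0 0 0 0;7 0 0 0 0 0 0;8 0 0 0 0 0 0;9 0 0 0 0 0 0;9 0 0 0 0 0 0")

```text
time: 3.53
tool_pos: [0.4386, 0.1701, 0.0631]
tcp_rot: [-0.279, 3.107, -0.003]
wrist_force: [24.7, -10.5, -14.0]
width: 0.152
```

```bash
python3 - <<'E'
from h import *
go(np.array([.5627,.1925,.056])-.14*UX,frame([0,0,-1],UY))
shot('top','t2');crop("t2",90,70,290,300,2.6,"c8")
E
```

```text
t 3.53 shift [14.1  0.1  6.8] turn [-0.2  1.3  0.1] rows 0.4 w 0.152 F [ 24.7 -10.5 -14. ] q [ 0.32  0.04  2.2  -0.01  0.88 -1.42]
```

View pics/c8.png

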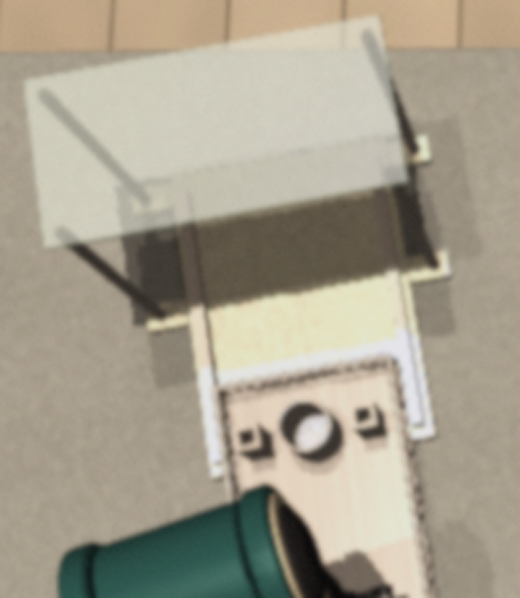

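Emit:
arm_command(targets="-9 0 0 0 0 0 0;-9 0 0 0 0 0 0.5;-9 0 0 0 0 0 0.6;-9 0 0 0 0 0 0.6;-9 0 0 0 0 0 0.6;-9 0 -35 0 0 0 0.6;-9 0 -75 0 0 0 0.6;-9 0 -115 0 0 0 0.6;-9 0 -155 0 0 0 0.6;-9 0 -195 0 0 0 0.6")

```text
time: 4.42
tool_pos: [0.4359, 0.1724, 0.256]
tcp_rot: [0.277, -3.129, -0.0]
wrist_force: [1.5, -1.2, -1.0]
width: 0.604
```

```bash
python3 - <<'E'
from h import *
s=log()
p=onz('top',210,236.5,.07);print('well',p, 'tabpt -> well', np.array([.4386,.1701])+.165*UX[:2])
print(s['q'],s['tool_pos'])
for l in open('states.txt'):
    q,t,r=eval(l); print(np.round(q,3),np.round(t,4), 'lat',round(np.hypot(t[0],t[1])*np.sin(np.arctan2(t[1],t[0])-q[0]),4))
E
```

```text
well [0.58598521 0.19265752 0.07      ] tabpt -> well [0.60099228 0.19931898]
[ 3.23210117e-01 -1.49786071e-01  1.99431730e+00  2.93741703e-04
  1.29769075e+00 -1.42407488e+00] [0.43593934 0.17238387 0.25595898]
[ 1.144  0.265  1.605  0.     1.274 -0.037] [0.2562 0.6238 0.2301] lat 0.0249
[ 1.144  0.265  1.605  0.     1.274 -0.037] [0.2562 0.6238 0.2301] lat 0.0249
[ 0.474  0.089  1.854  0.     1.199 -1.163] [0.4975 0.2834 0.2068] lat 0.0249
[ 0.291  0.284  1.937  0.     0.93  -1.455] [0.558  0.1929 0.0516] lat 0.0249
[ 0.29   0.278  1.921 -0.003  0.938 -1.456] [0.568  0.1944 0.063 ] lat 0.024
[ 0.322  0.038  2.202 -0.009  0.88  -1.422] [0.4386 0.1701 0.0631] lat 0.0224
[ 0.323 -0.15   1.994  0.     1.298 -1.424] [0.4359 0.1724 0.256 ] lat 0.025
```

```bash
cat >> h.py <<'E'
def tool(head,pitch,up=None,sg=1):
    """tool heading (deg azimuth), pitch deg below horizontal, jaws horizontal"""
    h=np.radians(head);p=np.radians(pitch)
    z=np.array([np.cos(h)*np.cos(p),np.sin(h)*np.cos(p),-np.sin(p)])
    return frame(z,sg*np.array([-np.sin(h),np.cos(h),0]))
E
python3 - <<'E'
from h import *
for a in(-11,-30): go([.50,-.10,.30],tool(a,45))
go([.50,-.10,.30],tool(-11,89))
E
```

```text
t 4.42 shift [ -15.2 -279.4  -44.1] turn [  8.3 -44.5  20. ] rows 6.9 w 0.604 F [ 1.5 -1.2 -1. ] q [ 0.32 -0.15  1.99  0.    1.3  -1.42]
t 4.42 shift [ -15.2 -279.4  -44.1] turn [ 15.7 -43.1  38. ] rows 8.3 w 0.604 F [ 1.5 -1.2 -1. ] q [ 0.32 -0.15  1.99  0.    1.3  -1.42]
t 4.42 shift [ -15.2 -279.4  -44.1] turn [ 0.2 -1.  21.1] rows 6.8 w 0.604 F [ 1.5 -1.2 -1. ] q [ 0.32 -0.15  1.99  0.    1.3  -1.42]
```

Emit:
arm_command(targets="-2 -40 -6 1 -6 3 1;-4 -80 -12 2 -13 6 1;-6 -120 -19 3.5 -19 8.5 1;-9 -160 -25 5 -25 11.5 1;-11 -200 -32 6 -32 14 1;-13 -240 -38 7 -38 17 1;-15 -279 -44 8.3 -44.5 20 1;-15 -279 -44 8.3 -44.5 20 1;-15 -279 -44 8.3 -44.5 20 1")

```text
time: 5.17
tool_pos: [0.4984, -0.1019, 0.2963]
tcp_rot: [0.234, 2.349, -0.096]
wrist_force: [-0.3, -0.1, -0.5]
width: 0.999
```

```bash
python3 - <<'E'
from h import *
go([.50,-.10,.30],tool(-11,45))
E
```

```text
t 5.17 shift [-3.5  2.1 -1.8] turn [-0.2 -0.1 -0.3] rows 0.1 w 0.999 F [-0.3 -0.1 -0.5] q [-0.3  -0.6   2.4   0.14  0.56 -1.76]
```

```bash
cat > kin.py <<'E'
import numpy as np
from scipy.spatial.transform import Rotation as R
from scipy.optimize import least_squares
D=[eval(l) for l in open('states.txt')]
def fk(q,p,variant=0):
    r0,h,L1,L2,e,Lt,b,c=p
    A=R.from_euler('z',q[0]); B=A*R.from_euler('y',q[1]); C=B*R.from_euler('y',q[2])
    W=C*R.from_euler('z',q[3]); V=W*R.from_euler('y',q[4]); T=V*R.from_euler('z',q[5]+c)
    P=A.apply([r0,0,h])+B.apply([0,0,L1])+C.apply([e,0,L2])+V.apply([0,0,Lt])
    P=P+(A.apply([0,b,0]) if variant==0 else W.apply([0,b,0]))
    return P,T
def fit():
    best=None
    for v in(0,1):
        for c0 in(0,np.pi/2,np.pi,-np.pi/2):
            def res(p):
                o=[]
                for q,t,r in D:
                    P,T=fk(q,p,v); o+=list((P-t)*10)+list((T.inv()*R.from_rotvec(r)).as_rotvec())
                return o
            s=least_squares(res,[0,.3,.35,.35,0,.2,.025,c0],loss='soft_l1',f_scale=.02)
            if best is None or s.cost<best[0]: best=(s.cost,v,s.x,np.array(s.fun).reshape(-1,6))
    return best
QL=np.array([[-2.63,2.63],[-.94,2.18],[.31,2.57],[-1.31,4.45],[0,2.66],[-2.55,2.55]])
def ik(pos,M,p,v,seeds):
    out=[]
    Rt=R.from_matrix(M)
    for q0 in seeds:
        f=lambda q:np.r_[(fk(q,p,v)[0]-pos)*10,(fk(q,p,v)[1].inv()*Rt).as_rotvec()]
        s=least_squares(f,np.clip(q0,QL[:,0]+.01,QL[:,1]-.01),bounds=(QL[:,0],QL[:,1]))
        if s.cost<1e-6 and not any(np.allclose(s.x,o,atol=.02) for o in out): out.append(s.x)
    return out
E
python3 - <<'E'
from kin import *
np.set_printoptions(precision=4,suppress=True)
c,v,x,r=fit(); print(c,v,x); print(r)
E
```

```text
0.0 0 [0.     0.2518 0.512  0.5662 0.0014 0.3477 0.0249 1.5708]
[[ 0.  0. -0. -0. -0. -0.]
 [ 0.  0. -0. -0. -0. -0.]
 [ 0.  0.  0. -0.  0. -0.]
 [ 0.  0. -0. -0.  0. -0.]
 [-0. -0. -0. -0. -0. -0.]
 [-0. -0.  0. -0. -0. -0.]
 [ 0.  0.  0. -0. -0. -0.]
 [ 0.  0.  0. -0. -0. -0.]
 [ 0.  0.  0. -0. -0. -0.]
 [ 0.  0.  0. -0. -0. -0.]
 [ 0. -0. -0. -0.  0. -0.]]
```

```bash
cat > plan.py <<'E'
from kin import *
from h import tool,frame,Z,UX,UY
np.set_printoptions(precision=2,suppress=True)
c,v,p,_=fit()
rng=np.random.default_rng(0)
S=[rng.uniform(QL[:,0],QL[:,1]) for _ in range(25)]
S+=[np.array([-.3,-.2,2.2,a,.7,b]) for a in(0,1.5,3,-1) for b in(-1.7,1.5,0)]
def sols(g,M): return ik(np.array(g)+.019*M[:,2],M,p,v,S)
E
python3 - <<'E'
from plan import *
import sys
br=[.679,-.137]
for t in(20,35,50):
  for hd in(-11,-40):
    for sg in(1,-1): print('pick',t,hd,sg,*sols([*br,.145],tool(hd,t,sg=sg)))
C=np.array([.4765,-.121,.09])
for es in(1,-1):
  e=es*np.array([.5,.866,0]); y=np.cross(Z,e)
  for t in(20,35):
    for sg in(1,-1):
      M=frame(-np.cos(np.radians(t))*Z-np.sin(np.radians(t))*e,sg*y); print('lay',es,t,sg,*sols(C+.02*e,M))
  for t in(20,45):
    for sg in(1,-1):
      M=frame(-np.cos(np.radians(t))*Z+np.sin(np.radians(t))*e,sg*y); print('regrip',es,t,sg,*sols(C-.02*e,M))
for t in(20,45):
  for hd in(19,50,-20):
    for sg in(1,-1): print('ins',t,hd,sg,*sols([.597,.197,.12],tool(hd,t,sg=sg)))
E
```

```text
pick 20 -11 1 [-0.27  0.21  2.42  3.03  0.71  1.63]
pick 20 -11 -1 [-0.27  0.21  2.42  3.03  0.71 -1.51]
pick 20 -40 1 [0.08 0.3  2.29 4.18 0.88 1.07]
pick 20 -40 -1 [ 0.08  0.3   2.29  4.18  0.88 -2.07]
pick 35 -11 1 [-0.26  0.1   2.32  2.9   0.25  1.76]
pick 35 -11 -1 [-0.26  0.1   2.32  2.9   0.25 -1.38]
pick 35 -40 1
pick 35 -40 -1
pick 50 -11 1 [-0.25  0.09  2.18  0.22  0.18 -1.84]
pick 50 -11 -1 [-0.25  0.09  2.18  0.22  0.18  1.3 ]
pick 50 -40 1 [-0.05  0.16  2.1  -0.97  0.49 -0.14]
pick 50 -40 -1
lay 1 20 1 [-0.06  0.2   2.05 -0.35  1.08 -2.48]
lay 1 20 -1 [-0.06  0.2   2.05 -0.35  1.08  0.66]
lay 1 35 1 [ 0.06  0.32  1.98 -0.53  1.26 -2.28]
lay 1 35 -1 [ 0.06  0.32  1.98 -0.53  1.26  0.86]
regrip 1 20 1
regrip 1 20 -1 [-0.57  0.08  2.19  0.44  0.94 -0.32]
regrip 1 45 1 [-0.82  0.23  2.2   0.83  1.16  2.32]
regrip 1 45 -1 [-0.82  0.23  2.2   0.83  1.16 -0.82]
lay -1 20 1 [-0.57  0.08  2.19  0.44  0.94 -0.32]
lay -1 20 -1
lay -1 35 1 [-0.73  0.15  2.2   0.7   1.06 -0.65]
lay -1 35 -1 [-0.73  0.15  2.2   0.7   1.06  2.5 ]
regrip -1 20 1 [-0.06  0.2   2.05 -0.35  1.08  0.66]
regrip -1 20 -1 [-0.06  0.2   2.05 -0.35  1.08 -2.48]
regrip -1 45 1 [ 0.12  0.42  1.93 -0.61  1.38  0.95]
regrip -1 45 -1 [ 0.12  0.42  1.93 -0.61  1.38 -2.19]
ins 20 19 1 [0.23 0.19 2.55 3.01 0.82 1.63]
ins 20 19 -1 [ 0.23  0.19  2.55  3.01  0.82 -1.52]
ins 20 50 1 [-0.16  0.3   2.39  1.9   1.03  2.03]
ins 20 50 -1 [-0.16  0.3   2.39  1.9   1.03 -1.11]
ins 20 -20 1 [0.72 0.34 2.32 4.43 1.03 1.08]
ins 20 -20 -1 [ 0.72  0.34  2.32  4.43  1.03 -2.06]
ins 45 19 1
ins 45 19 -1 [ 0.25  0.01  2.37  1.95  0.06 -0.44]
ins 45 50 1
ins 45 50 -1 [-0.01  0.11  2.27  1.27  0.61 -0.35]
ins 45 -20 1 [ 0.58  0.14  2.22 -1.25  0.64  0.36]
ins 45 -20 -1
```

```bash
python3 - <<'E'
from plan import *
C=np.array([.4765,-.121,.09])
t=30;tr=np.radians(t)
reg=[]
for es in(1,-1):
  e=es*np.array([.5,.866,0]); y=np.cross(Z,e)
  for sg in(1,-1):
      M=frame(-np.cos(tr)*Z+np.sin(tr)*e,sg*y)
      for s in sols(C-.02*e,M): print('regrip',es,sg,s); reg.append((es,sg,s))
for hd in range(-150,180,30):
  for sg in(1,-1):
    for s in sols([.597,.197,.12],tool(hd,t,sg=sg)):
      print('ins',hd,sg,s,[(es,np.abs(s-r).max().round(2)) for es,g,r in reg if g==-sg])
E
```

```text
regrip 1 -1 [-0.68  0.12  2.2   0.62  1.01 -0.55]
regrip -1 1 [ 0.02  0.28  2.   -0.48  1.2   0.8 ]
regrip -1 -1 [ 0.02  0.28  2.   -0.48  1.2  -2.34]
ins -150 1 [ 0.36  0.94  1.13 -0.17  2.11  1.4 ] [(1, np.float64(1.94)), (-1, np.float64(3.74))]
ins -150 -1 [ 0.36  0.94  1.13 -0.17  2.11 -1.74] [(-1, np.float64(2.54))]
ins -120 1 [ 0.51  0.85  1.29 -0.49  1.94  1.09] [(1, np.float64(1.64)), (-1, np.float64(3.43))]
ins -120 -1 [ 0.51  0.85  1.29 -0.49  1.94 -2.05] [(-1, np.float64(2.85))]
ins -90 1 [ 0.65  0.7   1.56 -0.77  1.66  0.9 ] [(1, np.float64(1.45)), (-1, np.float64(3.24))]
ins -90 -1 [ 0.65  0.7   1.56 -0.77  1.66 -2.24] [(-1, np.float64(3.04))]
ins -60 1 [ 0.73  0.51  1.88 -1.06  1.33  0.81] [(1, np.float64(1.68)), (-1, np.float64(3.15))]
ins -60 -1 [ 0.73  0.51  1.88 -1.06  1.33 -2.33] [(-1, np.float64(3.13))]
ins 0 1 [0.5  0.12 2.45 3.98 0.58 1.08] [(1, np.float64(3.36)), (-1, np.float64(4.46))]
ins 0 -1 [ 0.5   0.12  2.45  3.98  0.58 -2.06] [(-1, np.float64(4.46))]
ins 30 1 [0.08 0.1  2.47 2.38 0.57 2.01] [(1, np.float64(2.56)), (-1, np.float64(4.36))]
ins 30 -1 [ 0.08  0.1   2.47  2.38  0.57 -1.13] [(-1, np.float64(2.86))]
ins 60 1 [-0.16  0.26  2.27  1.52  0.95  2.3 ] [(1, np.float64(2.85)), (-1, np.float64(4.64))]
ins 60 -1 [-0.16  0.26  2.27  1.52  0.95 -0.84] [(-1, np.float64(2.0))]
ins 90 1 [-0.19  0.46  1.95  1.08  1.3   2.31] [(1, np.float64(2.86)), (-1, np.float64(4.65))]
ins 90 -1 [-0.19  0.46  1.95  1.08  1.3  -0.83] [(-1, np.float64(1.63))]
ins 120 1 [-0.1   0.66  1.63  0.78  1.63  2.23] [(1, np.float64(2.78)), (-1, np.float64(4.57))]
ins 120 -1 [-0.1   0.66  1.63  0.78  1.63 -0.91] [(-1, np.float64(1.71))]
ins 150 1 [0.04 0.82 1.34 0.51 1.91 2.06] [(1, np.float64(2.6)), (-1, np.float64(4.4))]
ins 150 -1 [ 0.04  0.82  1.34  0.51  1.91 -1.08] [(-1, np.float64(1.88))]
```

```bash
cat >> plan.py <<'E'
from h import go
G=np.array([.679,-.1365,.123])
Mp=tool(-11,50)
E
python3 - <<'E'
from plan import *
z=Mp[:,2]
for b in(.12,.0): go(G+.019*z-b*z,Mp)
for b in((G-.12*z),G,G+[0,0,.12]): print(sols(b,Mp))
E
```

```text
t 5.17 shift [-16.6   1.1 151.9] turn [-0.2  4.9 -0.3] rows 3.7 w 0.999 F [-0.3 -0.1 -0.5] q [-0.3  -0.6   2.4   0.14  0.56 -1.76]
t 5.17 shift [ -6.4   1.6 271.5] turn [-0.2  4.9 -0.3] rows 6.5 w 0.999 F [-0.3 -0.1 -0.5] q [-0.3  -0.6   2.4   0.14  0.56 -1.76]
[array([-0.26, -0.16,  2.27,  0.14,  0.34, -1.76])]
[array([-0.25,  0.13,  2.19,  0.3 ,  0.13, -1.91])]
[array([-0.25, -0.03,  2.1 ,  0.1 ,  0.38, -1.71])]
```

Emit:
arm_command(targets="-5 0 40 0 1.5 0 0.7;-9 0 80 0 3 0 0.7;-13 1 120 0 4 0 0.7;-16 1 150 0 4.9 0 0.7;-15 1 170 0 4.9 -0.3 0.7;-13 1 190 0 4.9 -0.3 0.7;-12 1 210 0 4.9 -0.3 0.7;-10 1 230 0 4.9 -0.3 0.7;-9 2 245 0 4.9 -0.3 0.7;-9 2 245 0 4.9 -0.3 0.7")

```text
time: 6.0
tool_pos: [0.6781, -0.129, 0.128]
tcp_rot: [0.224, 2.439, -0.085]
wrist_force: [-0.2, -0.4, -0.7]
width: 0.7
```

```bash
python3 - <<'E'
from plan import *
from h import *
z=Mp[:,2]
go(G+.019*z,Mp)
shot('scene','s3');shot('top','t3')
crop("s3",280,180,460,360,3.3,"c9")
crop("t3",280,120,440,260,4,"c10")
E
```

```text
t 6.0 shift [ 1.4 -7.3 24.3] turn [ 0.2 -0.2  0.4] rows 0.6 w 0.7 F [-0.2 -0.4 -0.7] q [-0.24  0.07  2.2   0.2   0.18 -1.81]
```

View pics/c9.png

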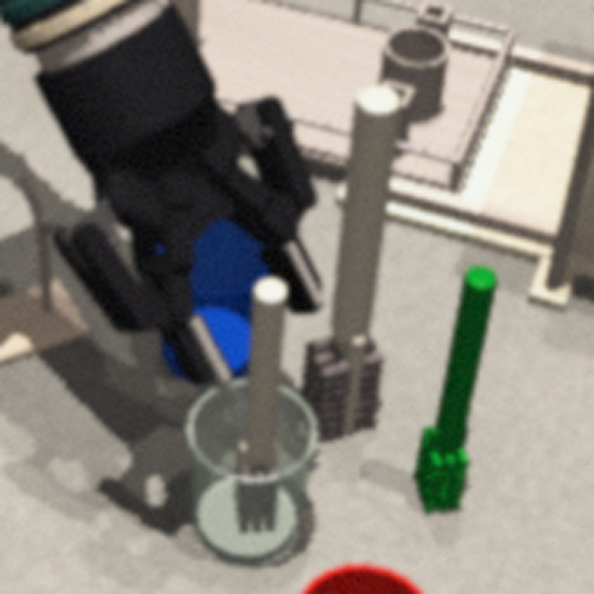

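View pics/c10.png

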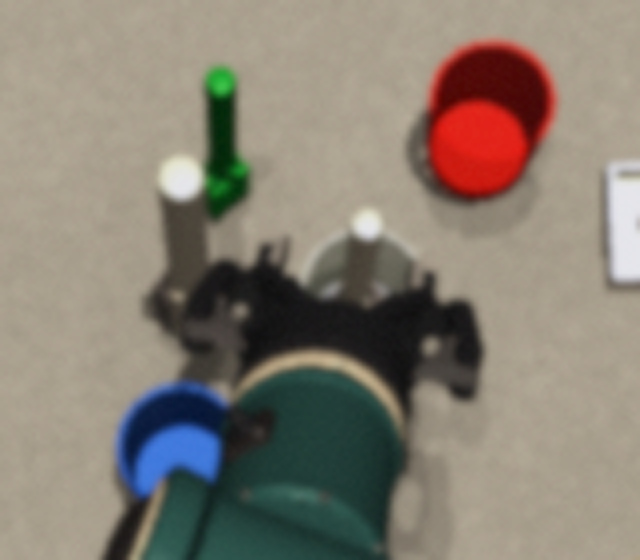

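Emit:
arm_command(targets="1 -7 6 0 0 0 0.7;1 -7 12 0 0 0 0.7;1 -7 18 0 0 0 0.7;1 -7 24 0 0 0 0.7;1 -7 24 0 0 0 0.7")

```text
time: 6.52
tool_pos: [0.6907, -0.1416, 0.112]
tcp_rot: [0.228, 2.433, -0.088]
wrist_force: [-0.4, -0.7, 0.2]
width: 0.7
```

```bash
python3 - <<'E'
from plan import *
from h import *
z=Mp[:,2]
go(G+.019*z,Mp)
shot('scene','s4')
crop("s4",280,180,460,360,3.3,"c11")
E
```

```text
t 6.52 shift [2.5 2.8 2.6] turn [-0.   0.1  0.3] rows 0.1 w 0.7 F [-0.4 -0.7  0.2] q [-0.26  0.12  2.19  0.31  0.14 -1.93]
```

View pics/c11.png

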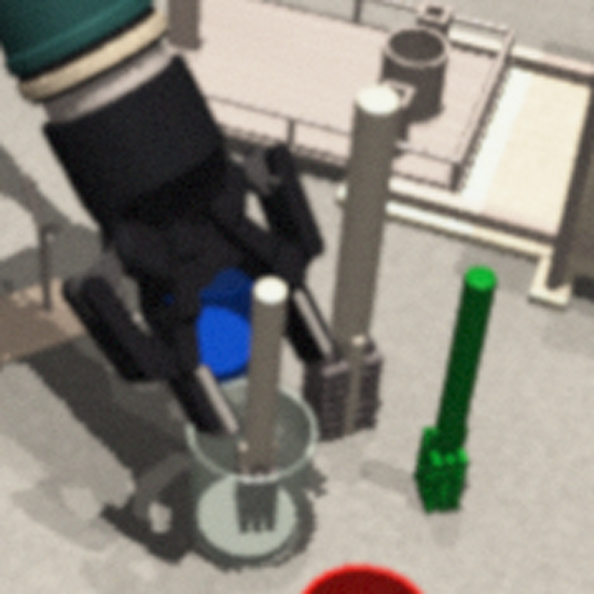

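Emit:
arm_command(targets="1 2 1 0 0 0 0.7;1 2 2 0 0 0 0.4;1 2 2 0 0 0 0;1 2 2 0 0 0 0;1 2 2 0 0 0 0;1 2 2 0 0 0 0;1 2 2 0 0 0 0", newtons=40)

```text
time: 7.15
tool_pos: [0.6913, -0.1402, 0.1105]
tcp_rot: [0.229, 2.432, -0.089]
wrist_force: [-0.1, 0.9, -0.4]
width: 0.173
```

```bash
python3 - <<'E'
from plan import *
from h import *
z=Mp[:,2]
go(G+.019*z,Mp);go(G+.019*z+[0,0,.12],Mp)
shot('scene','s5')
crop("s5",280,180,460,360,3.3,"c12")
E
```

```text
t 7.15 shift [1.8 1.3 1.2] turn [-0.   0.1  0.3] rows 0.1 w 0.173 F [-0.1  0.9 -0.4] q [-0.25  0.13  2.19  0.3   0.14 -1.92]
t 7.15 shift [-75.5   0.8 -90.5] turn [-0.   0.1  0.3] rows 2.8 w 0.173 F [-0.1  0.9 -0.4] q [-0.25  0.13  2.19  0.3   0.14 -1.92]
```

View pics/c12.png

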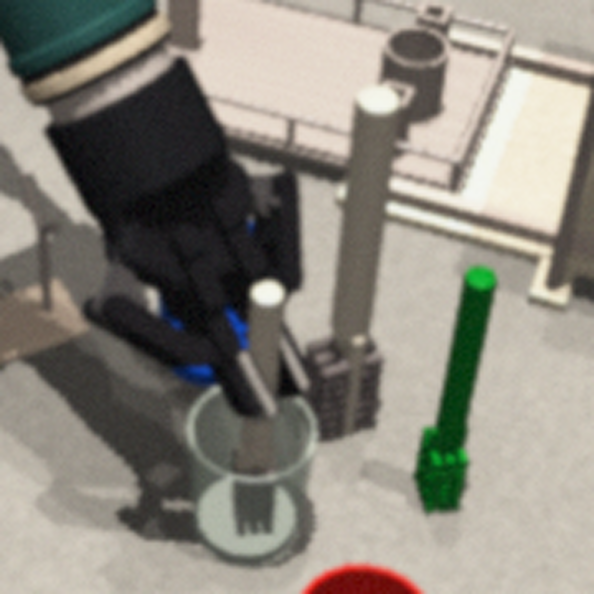

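Emit:
arm_command(targets="-6 0 -8 0 0 0 0;-15 0 -18 0 0 0 0;-26 0 -31 0 0 0 0;-38 0 -46 0 0 0 0;-51 0 -61 0 0 0 0;-64 0 -76 0 0 0 0;-77 0 -92 0 0 0 0;-83 0 -99 0 0 0 0;-83 0 -99 0 0 0 0")

```text
time: 7.95
tool_pos: [0.693, -0.1402, 0.2441]
tcp_rot: [0.228, 2.426, -0.09]
wrist_force: [0.7, -1.0, 0.8]
width: 0.174
```

```bash
cat >>plan.py <<'E'
E60=np.array([.5,.866,0])
def layM(t,e): return frame(-np.cos(np.radians(t))*Z-np.sin(np.radians(t))*e,np.cross(Z,e))
E
python3 - <<'E'
from plan import *
from h import *
shot('scene','s6');shot('top','t6')
C=np.array([.4765,-.121,.09])
M=layM(50,E60)
P=C+.002*E60+.019*M[:,2]
go(P+[0,0,.1],M)
print(sols(C+[0,0,.1],M),sols(C,M))
E
```

```text
t 8.05 shift [206.4 -33.6 -93.4] turn [  6.5  77.3 -77.4] rows 15.3 w 0.174 F [-0.1  0.5 -1.2] q [-0.25 -0.05  2.09  0.1   0.4  -1.72]
[array([ 0.12,  0.31,  1.9 , -0.66,  1.56, -2.27])] [array([ 0.12,  0.45,  1.94, -0.67,  1.42, -2.16])]
```

View pics/s6.png

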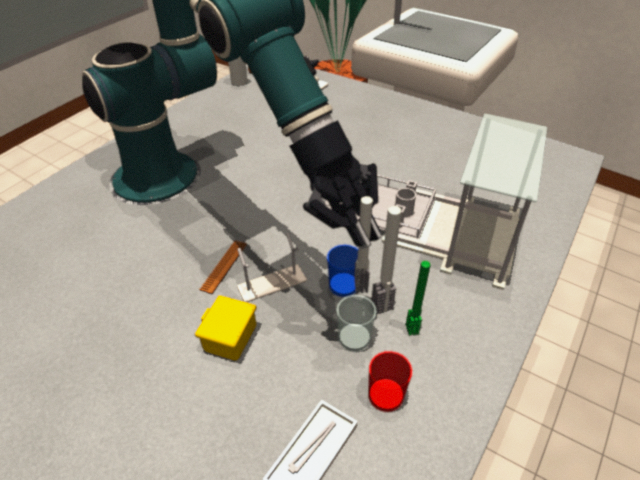

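Emit:
arm_command(targets="13 -2 -6 0.4 4.8 -4.8 0;26 -4 -12 0.8 9.7 -9.7 0;39 -6 -18 1.2 14.5 -14.5 0;52 -8 -24 1.6 19.3 -19.3 0;65 -10 -29 2 24.2 -24.2 0;77 -13 -35 2.4 29 -29 0;90 -15 -41 2.8 33.8 -33.8 0;103 -17 -47 3.2 38.6 -38.7 0;116 -19 -53 3.6 43.5 -43.5 0;129 -21 -58 4 48.3 -48.4 0")

```text
time: 8.88
tool_pos: [0.5523, -0.1349, 0.1992]
tcp_rot: [0.812, -2.769, 0.47]
wrist_force: [0.4, 0.0, -0.9]
width: 0.174
```

```bash
python3 - <<'E'
from plan import *
from h import *
C=np.array([.4765,-.121,.09])
M=layM(50,E60)
P=C+.002*E60+.019*M[:,2]
go(P+[0,0,.08],M)
E
```

```text
t 8.88 shift [54.  57.9 46.8] turn [  2.6  28.7 -28.7] rows 5.7 w 0.174 F [ 0.4  0.  -0.9] q [-0.06  0.15  1.85 -0.39  1.27 -2.06]
```

Emit:
arm_command(targets="9 10 8 0.4 4.8 -4.8 0;18 19 16 0.9 9.6 -9.6 0;27 29 23 1.3 14.4 -14.4 0;36 39 31 1.7 19.1 -19.1 0;45 48 39 2.2 23.9 -23.9 0;54 58 47 2.6 28.7 -28.7 0;54 58 47 2.6 28.7 -28.7 0;54 58 47 2.6 28.7 -28.7 0")

```text
time: 9.55
tool_pos: [0.47, -0.1311, 0.1558]
tcp_rot: [1.164, -2.021, 0.543]
wrist_force: [0.5, -0.7, -0.5]
width: 0.171
```

```bash
python3 - <<'E'
from plan import *
from h import *
C=np.array([.4765,-.121,.09])
M=layM(50,E60)
P=C+.002*E60+.019*M[:,2]
go(P+[0,0,.08],M); go(P,M)
shot('scene','s7');shot('top','t7')
crop("s7",160,150,360,330,3.3,"c13")
crop("t7",300,190,480,350,3.7,"c14")
# predicted lines on rest
for z,l in((.008,'foot'),(.09,'axis')):
  print(l,proj('scene',[C*[1,1,0]+[0,0,z]+s*.048*E60 for s in(1,-1)]),proj('top',[C*[1,1,0]+[0,0,z]+s*.048*E60 for s in(1,-1)]))
E
```

```text
t 9.55 shift [ 1.9 -0.6 -0.8] turn [ 0.   0.1 -0.1] rows 0.1 w 0.171 F [ 0.5 -0.7 -0.5] q [ 0.12  0.34  1.91 -0.66  1.53 -2.24]
t 9.55 shift [-59.3  -0.5  50.8] turn [ 0.   0.1 -0.1] rows 1.9 w 0.171 F [ 0.5 -0.7 -0.5] q [ 0.12  0.34  1.91 -0.66  1.53 -2.24]
foot [[294.26 273.92]
 [248.6  290.21]] [[342.49 280.93]
 [382.1  303.47]]
axis [[292.25 244.17]
 [243.57 260.58]] [[342.62 276.06]
 [385.14 300.21]]
```

View pics/c13.png

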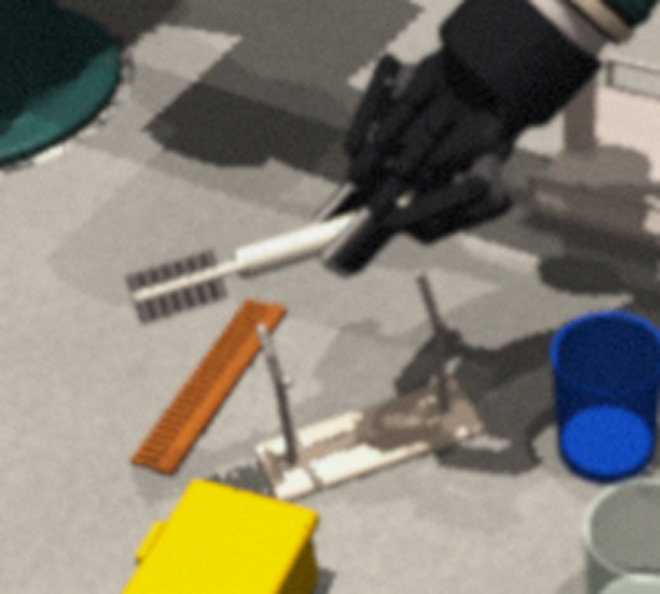

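View pics/c14.png

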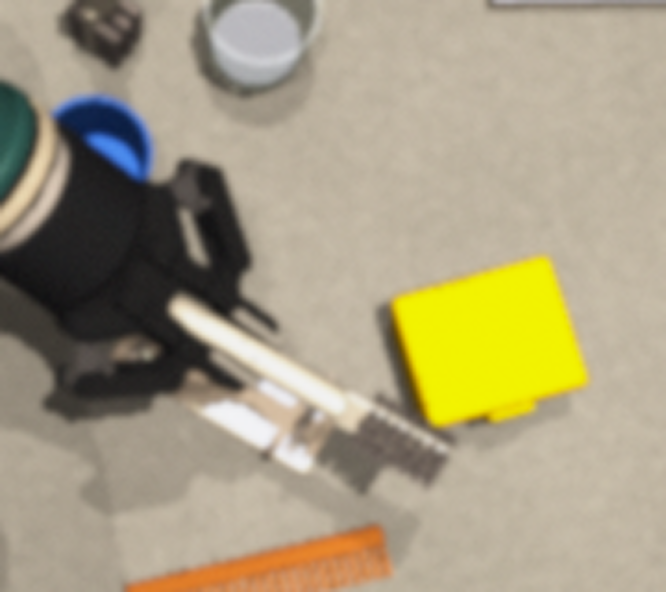

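```bash
python3 - <<'E'
from h import *
np.set_printoptions(precision=4,suppress=True)
a=lambda u,v:(u/3.3+160,v/3.3+150); b=lambda u,v:(u/3.7+300,v/3.7+190)
C=np.array([.476,-.121,.09]);y=np.deg2rad(59.2);e=np.array([np.cos(y),np.sin(y),0]);n=np.array([-e[1],e[0],0])
for l,s,t in(('neck',(238,262),(350,405)),('head',(135,298),(440,455))):
    p,r=tri({'scene':a(*s),'top':b(*t)}); print(l,p,r,'along',(p-C)@e,'lat',(p-C)@n)
for l,t,z in (('neck',(350,405),.175),('head',(440,455),.175),('butt-ish',(180,305),.175)):
    p=onz('top',*b(*t),z);print(l,p,(p-C)@e,(p-C)@n)
s=bot.read_state();M=R.from_rotvec(s['tcp_rot']).as_matrix();g=s['tool_pos']-.019*M[:,2];print('grasp',g,(g-C)@e,(g-C)@n)
E
```

```text
neck [ 0.4475 -0.1728  0.1713] [np.float64(0.0006412011194292423), np.float64(0.000641201119429219)] along -0.05907588710997344 lat -0.001996527942715813
head [ 0.4215 -0.2183  0.1688] [np.float64(0.0018739590966388333), np.float64(0.001873959096638845)] along -0.1114405211458197 lat -0.0030050629205513667
neck [ 0.4467 -0.1729  0.175 ] -0.05955775756965107 -0.0014168143214581088
head [ 0.4223 -0.216   0.175 ] -0.10903734218836235 -0.00252988467403763
butt-ish [ 0.4963 -0.0902  0.175 ] 0.0368885612308834 -0.0016730209154438977
grasp [ 0.4795 -0.1192  0.1709] 0.0033604615445723034 -0.0021070423819045296
```

Emit:
arm_command(targets="-14 0 12 0 0 0 0;-30 0 25 0 0 0 0;-44 0 37 0 0 0 0;-53 0 44 0 0 0 0;-57 0 48 0 0 0 0;-60 0 50 0 0 0 0;-61 0 51 0 0 0 0;-61 0 51 0 0 0 0")

```text
time: 10.32
tool_pos: [0.4727, -0.1316, 0.0805]
tcp_rot: [1.161, -2.026, 0.547]
wrist_force: [-2.7, -0.9, 1.9]
width: 0.174
```

```bash
python3 - <<'E'
from plan import *
from h import *
C=np.array([.4765,-.121,.09])
M=layM(50,E60)
go(C+.002*E60+.019*M[:,2],M)
shot('scene','s8');
crop("s8",160,180,360,330,3.6,"c15")
E
```

```text
t 10.32 shift [-1.1  2.   2.9] turn [-0.1  0.2 -0.4] rows 0.1 w 0.174 F [-2.7 -0.9  1.9] q [ 0.12  0.45  1.93 -0.67  1.42 -2.16]
```

View pics/c15.png

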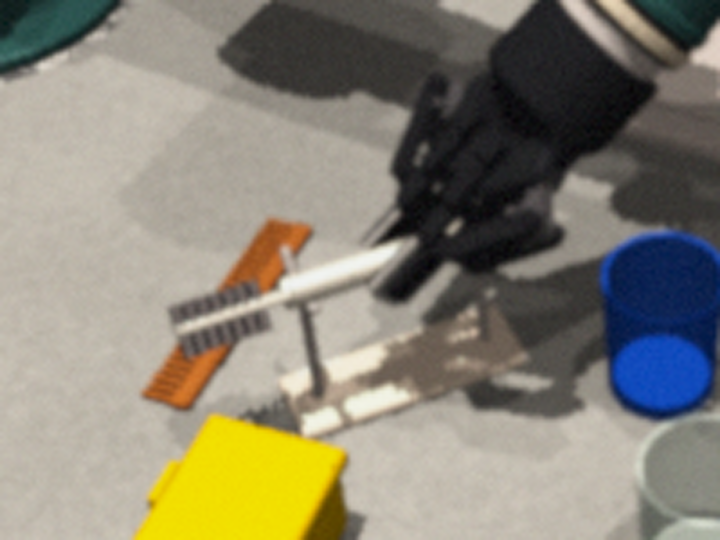

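Emit:
arm_command(targets="0 1 2 0 0 0 0;0 1 2 0 0 0 0.3;0 1 2 0 0 0 0.6;0 1 2 0 0 0 0.6;0 1 2 0 0 0 0.6;0 1 -10 0 0 0 0.6;0 1 -35 0 0 0 0.6;0 1 -70 0 0 0 0.6;0 1 -105 0 0 0 0.6;0 1 -140 0 0 0 0.6")

```text
time: 11.2
tool_pos: [0.5252, -0.0367, 0.1711]
tcp_rot: [1.163, -2.026, 0.546]
wrist_force: [0.9, -0.7, 0.6]
width: 0.603
```

```bash
python3 - <<'E'
from plan import *
from h import *
shot('scene','s9');shot('top','t9')
crop("s9",160,180,360,330,3.6,"c16")
crop("t9",300,190,480,350,3.7,"c17")
print(bot.read_state()['tool_pos'],bot.read_state()['time'])
E
```

```text
[ 0.53 -0.03  0.17] 11.3
```

View pics/c16.png

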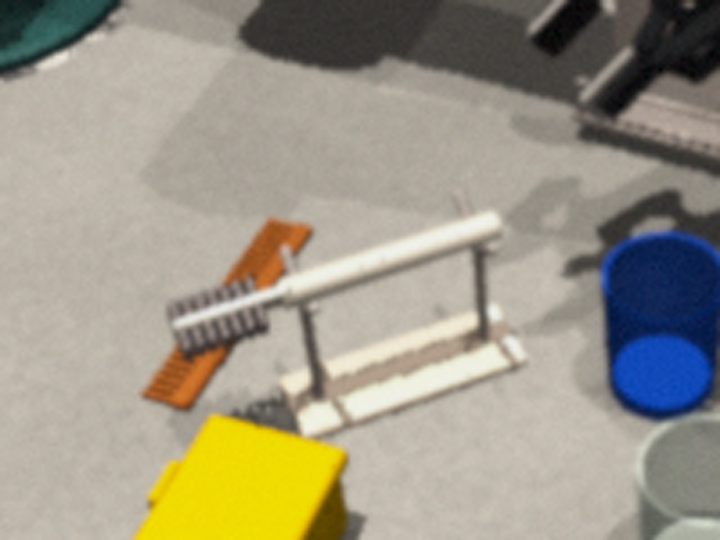

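View pics/c17.png

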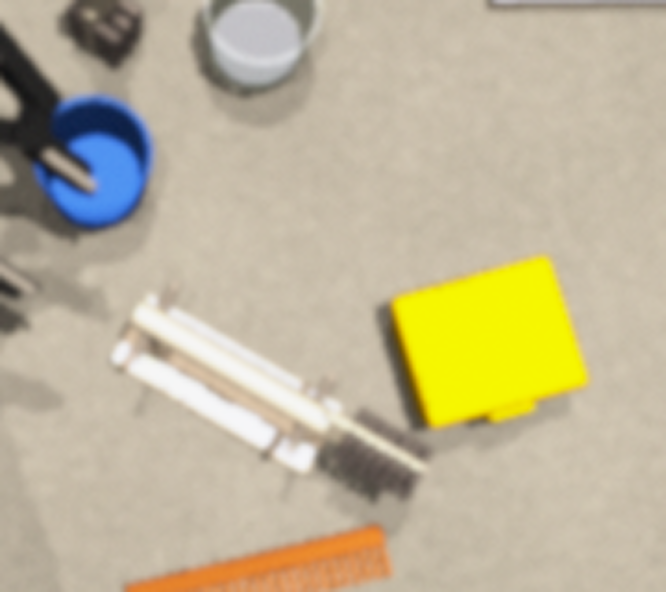

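```bash
cat >>plan.py <<'E'
def regM(t,e): return frame(-np.cos(np.radians(t))*Z+np.sin(np.radians(t))*e,-np.cross(Z,e))
def jpath(qa,qb,rows=None,deg=6.5,start=None):
    """joint-interpolated path as rows in the tool axes, relative to the pose at each call's start (10 rows)"""
    n=rows
    if n is None:
        for n in range(1,80):
            T=[fk(qa+(qb-qa)*k/n,p,v) for k in range(n+1)]
            if max(max(np.degrees((T[k][1].inv()*T[k+1][1]).magnitude()) for k in range(n))/deg, max(np.linalg.norm(T[k][0]-T[k+1][0]) for k in range(n))/.036, np.max(np.abs(qb-qa))/n/.13)<=1: break
    T=[fk(qa+(qb-qa)*k/n,p,v) for k in range(n+1)]
    prev=0
    for k in range(1,n+1):
        b=T[prev]; d=b[1].inv().apply(T[k][0]-b[0])*1000; w=np.degrees((b[1].inv()*T[k][1]).as_rotvec())
        print(k,d.round(0),w.round(1),'pos',T[k][0].round(3),'z',T[k][1].as_matrix()[:,2].round(2))
        if k%10==0: prev=k; print('--')
E
python3 - <<'E'
from plan import *
from h import *
b=lambda u,v:(u/3.7+300,v/3.7+190); a=lambda u,v:(u/3.6+160,v/3.6+180)
y=np.deg2rad(59.2);e=np.array([np.cos(y),np.sin(y),0]);n=np.array([-e[1],e[0],0]);C=np.array([.476,-.121,.09])
np.set_printoptions(precision=4,suppress=True)
for l,s,t in(('butt',(500,226),(135,314)),('neck',(285,292),(330,420)),('head',(180,325),(425,468))):
    q,r=tri({'scene':a(*s),'top':b(*t)}); print(l,q,r,(q-C)@e,(q-C)@n,onz('top',*b(*t),.09))
np.set_printoptions(precision=2,suppress=True)
M=regM(28,e)
g=C-.021*e; print('grasp',g)
s=bot.read_state()
for h in(.1,0):
  q=sols(g+[0,0,h],M); print(h,q)
  if h==.1: qb=q[0]
jpath(s['q'],qb)
E
```

```text
butt [ 0.5045 -0.0664  0.0849] [np.float64(0.0012831910382293007), np.float64(0.0012831910382292758)] 0.061522254964494885 0.003473088226330349 [ 0.5029 -0.0673  0.09  ]
neck [ 0.4467 -0.1695  0.091 ] [np.float64(0.0010899040935708924), np.float64(0.0010899040935709115)] -0.05664099212649012 0.0003726879658801753 [ 0.446  -0.1703  0.09  ]
head [ 0.4212 -0.2181  0.0949] [np.float64(0.0012118102717932518), np.float64(0.001211810271793182)] -0.11147624403442703 -0.002678934032779204 [ 0.4207 -0.2197  0.09  ]
grasp [ 0.47 -0.14  0.09]
0.1 [array([-0.67, -0.04,  2.13,  0.53,  1.17, -0.37])]
0 [array([-0.67,  0.1 ,  2.2 ,  0.59,  0.99, -0.5 ])]
1 [ 3.  4. 11.] [-2.5 -2.   4.6] pos [ 0.52 -0.04  0.17] z [-0.39 -0.62 -0.68]
2 [ 6.  9. 22.] [-5.1 -3.8  9.3] pos [ 0.51 -0.05  0.16] z [-0.42 -0.58 -0.7 ]
3 [ 8. 14. 31.] [-7.7 -5.6 14. ] pos [ 0.5  -0.05  0.16] z [-0.43 -0.53 -0.73]
4 [10. 19. 40.] [-10.4  -7.2  18.8] pos [ 0.49 -0.06  0.16] z [-0.45 -0.48 -0.75]
5 [12. 23. 48.] [-13.3  -8.7  23.6] pos [ 0.49 -0.06  0.15] z [-0.46 -0.43 -0.78]
6 [14. 28. 55.] [-16.1 -10.   28.5] pos [ 0.48 -0.07
[... 1333 characters left out ...]
 0.31 -0.94]
23 [ -7.   0. -10.] [-8.5  1.7 17. ] pos [ 0.45 -0.09  0.14] z [-0.09  0.33 -0.94]
24 [-11.   0. -15.] [-11.3   2.5  22.7] pos [ 0.45 -0.1   0.15] z [-0.05  0.35 -0.93]
25 [-14.  -0. -20.] [-14.1   3.4  28.5] pos [ 0.46 -0.1   0.15] z [-0.    0.37 -0.93]
26 [-19.  -0. -25.] [-16.8   4.4  34.2] pos [ 0.46 -0.1   0.15] z [ 0.05  0.38 -0.92]
27 [-24.  -1. -31.] [-19.6   5.6  39.9] pos [ 0.46 -0.11  0.16] z [ 0.09  0.39 -0.91]
28 [-29.  -2. -37.] [-22.4   6.8  45.6] pos [ 0.46 -0.12  0.16] z [ 0.14  0.4  -0.91]
29 [-35.  -4. -44.] [-25.1   8.3  51.3] pos [ 0.47 -0.12  0.17] z [ 0.19  0.4  -0.89]
30 [-41.  -6. -51.] [-27.9   9.8  56.9] pos [ 0.47 -0.13  0.17] z [ 0.24  0.4  -0.88]
--
```

```bash
python3 - <<'E'
from plan import *
from h import *
s=bot.read_state(); M0=R.from_rotvec(s['tcp_rot']).as_matrix()
print('up60',M0.T@[0,0,60])
e=E60;M=regM(28,e)
g=np.array([.4645,-.1385,.09])
qa=sols(s['tool_pos']+[0,0,.06]-.019*M0[:,2],M0); print(qa)
qb=sols(g+[0,0,.13],M)[0]; print(qb)
jpath(qa[0],qb)
E
```

```text
up60 [ 45.49  -0.81 -39.11]
[array([ 0.25,  0.38,  1.69, -0.59,  1.73, -2.25])]
[-0.67 -0.07  2.1   0.52  1.23 -0.35]
1 [ 2.  4. 12.] [-2.3 -1.9  4.4] pos [ 0.52 -0.04  0.23] z [-0.39 -0.62 -0.68]
2 [ 4.  8. 23.] [-4.7 -3.8  8.8] pos [ 0.51 -0.05  0.22] z [-0.41 -0.58 -0.7 ]
3 [ 5. 12. 33.] [-7.1 -5.5 13.4] pos [ 0.51 -0.05  0.22] z [-0.43 -0.54 -0.73]
4 [ 7. 16. 42.] [-9.6 -7.1 17.9] pos [ 0.5  -0.06  0.21] z [-0.44 -0.49 -0.75]
5 [ 8. 20. 51.] [-12.3  -8.6  22.6] pos [ 0.49 -0.06  0.21] z [-0.45 -0.45 -0.77]
6 [ 8. 24. 59.] [-15.  -10.   27.3] pos [ 0.48 -0.07  0.2 ] z [-0.46 -0.4  -0.79]
7 [ 9. 28. 66.] [-17.8 -11.2  32. ] pos [ 0.48 -0.07  0.2 ] z [-0.46 -0.35 -0.81]
8 [ 9. 32. 72.] [-20.6 -12.3  36.8] pos [ 0.47 -0.07  0.19] z [-0.46 -0.31 -0.83]
9 [10. 36. 78.] [-23.6 -13.4  41.6] pos [ 0.47 -0.07  0.19] z [-0.46 -0.26 -0.85]
10 [10. 39. 83.] [-26.6 -14.2  46.4] pos [ 0.46 -0.07  0.19] z [-0.46 -0.21 -0.86]
--
11 [ 3. -0.  5.] [-2.8 -0.8  5. ] pos [ 0.46 -0.08  0.18] z [-0.45 -0.16 -0.88]
12 [ 5. -0.  9.] [-5.6 -1.4 10.1] pos [ 0.45 -0.08  0.18] z [-0.44 -0.12 -0.89]
13 [ 7. -1
[... 875 characters left out ...]
-0.13  0.3  -0.94]
24 [-9. -1. -9.] [-10.9   2.2  22. ] pos [ 0.45 -0.09  0.18] z [-0.09  0.33 -0.94]
25 [-12.  -1. -12.] [-13.6   3.   27.6] pos [ 0.45 -0.1   0.18] z [-0.04  0.35 -0.94]
26 [-16.  -2. -16.] [-16.3   4.   33.1] pos [ 0.46 -0.1   0.18] z [ 0.    0.37 -0.93]
27 [-20.  -3. -21.] [-19.    5.   38.7] pos [ 0.46 -0.11  0.19] z [ 0.05  0.38 -0.92]
28 [-24.  -4. -26.] [-21.7   6.2  44.3] pos [ 0.46 -0.11  0.19] z [ 0.09  0.39 -0.91]
29 [-29.  -5. -31.] [-24.3   7.5  49.8] pos [ 0.46 -0.12  0.2 ] z [ 0.14  0.4  -0.91]
30 [-35.  -7. -37.] [-27.    9.   55.3] pos [ 0.47 -0.12  0.2 ] z [ 0.19  0.41 -0.89]
--
31 [-3.  5. -6.] [-2.4  1.4  5.7] pos [ 0.47 -0.13  0.2 ] z [ 0.23  0.41 -0.88]
```

Emit:
arm_command(targets="15 0 -13 0 0 0 0.6;30 0 -26 0 0 0 0.6;46 0 -39 0 0 0 0.6;46 0 -39 0 0 0 0.6")

```text
time: 11.63
tool_pos: [0.5259, -0.0378, 0.2338]
tcp_rot: [1.162, -2.03, 0.55]
wrist_force: [0.9, -0.6, 0.5]
width: 0.598
```

Emit:
arm_command(targets="2 8 23 -4.7 -3.8 8.8 0.6;5 12 33 -7 -5.5 13.4 0.6;7 16 42 -9.6 -7 18 0.6;8 20 51 -12 -8.6 22.6 0.6;8 24 59 -15 -10 27 0.6;9 28 66 -18 -11 32 0.6;9 32 72 -20.6 -12 37 0.6;10 36 78 -23.6 -13 42 0.6;10 39 83 -26.6 -14 46.4 0.6;10 39 83 -26.6 -14 46.4 0.6")

```text
time: 12.47
tool_pos: [0.4543, -0.0803, 0.183]
tcp_rot: [0.096, -2.625, 0.273]
wrist_force: [0.2, -0.0, 0.0]
width: 0.598
```

Emit:
arm_command(targets="3 0 5 -2.8 -0.8 5 0.6;5 0 9 -5.6 -1.4 10 0.6;7 -1 12 -8.4 -2 15 0.6;8 -1 15 -11 -2.3 20.4 0.6;9 -1 18 -14 -2.6 25.7 0.6;10 -1 19 -17 -2.7 31 0.6;11 -2 20 -20 -2.8 36 0.6;11 -3 21 -23 -2.7 41.5 0.6;11 -4 21 -26 -2.5 47 0.6;11 -5 21 -29 -2 52 0.6")

```text
time: 13.3
tool_pos: [0.4367, -0.0882, 0.1713]
tcp_rot: [-1.266, -2.508, -0.112]
wrist_force: [0.2, 0.2, -0.6]
width: 0.6
```

Emit:
arm_command(targets="-2 0 -1 -2.8 0.4 5.5 0.6;-4 -1 -3 -5.5 1 11 0.6;-6 -1 -6 -8 1.5 16.5 0.6;-9 -1 -9 -11 2 22 0.6;-12 -1 -12 -13.6 3 27.6 0.6;-16 -2 -16 -16 4 33 0.6;-20 -3 -21 -19 5 39 0.6;-24 -4 -26 -21.7 6 44 0.6;-29 -5 -31 -24 7.5 50 0.6;-35 -7 -37 -27 9 55 0.6")

```text
time: 14.13
tool_pos: [0.4602, -0.1271, 0.1956]
tcp_rot: [-2.379, -1.546, -0.551]
wrist_force: [0.5, 0.0, 0.3]
width: 0.598
```

```bash
python3 - <<'E'
from plan import *
from h import *
M=regM(28,E60)
g=np.array([.4645,-.1385,.09])+.019*M[:,2]
go(g+[0,0,.12],M);go(g+[0,0,.04],M);go(g,M)
E
```

```text
t 14.13 shift [-0.8  9.5  2.2] turn [-3.   1.8  5.3] rows 0.9 w 0.598 F [0.5 0.  0.3] q [-0.64 -0.05  2.09  0.47  1.25 -0.41]
t 14.13 shift [-36.2   9.8  73.9] turn [-3.   1.8  5.3] rows 2.0 w 0.598 F [0.5 0.  0.3] q [-0.64 -0.05  2.09  0.47  1.25 -0.41]
t 14.13 shift [-53.9  10.  109.8] turn [-3.   1.8  5.3] rows 2.9 w 0.598 F [0.5 0.  0.3] q [-0.64 -0.05  2.09  0.47  1.25 -0.41]
```

Emit:
arm_command(targets="-1 9 2 -3 1.8 5.3 0.6;-10 10 20 -3 1.8 5.3 0.6;-22 10 47 -3 1.8 5.3 0.6;-30 10 62 -3 1.8 5.3 0.6;-36 10 74 -3 1.8 5.3 0.6;-36 10 74 -3 1.8 5.3 0.6;-36 10 74 -3 1.8 5.3 0.6")

```text
time: 14.72
tool_pos: [0.4689, -0.1304, 0.113]
tcp_rot: [-2.451, -1.42, -0.611]
wrist_force: [0.1, 0.1, 0.2]
width: 0.597
```

```bash
python3 - <<'E'
from plan import *
from h import *
M=regM(28,E60)
g=np.array([.4645,-.1385,.09])+.019*M[:,2]
go(g+[0,0,.04],M);go(g,M)
shot('scene','s10');shot('top','t10')
crop("s10",160,150,360,330,3.3,"c18")
crop("t10",300,190,480,350,3.7,"c19")
E
```

```text
t 14.72 shift [-0.2  0.2 -0.3] turn [-0.1 -0.   0.1] rows 0.0 w 0.597 F [0.1 0.1 0.2] q [-0.66  0.04  2.18  0.56  1.07 -0.45]
t 14.72 shift [-19.    0.3  35. ] turn [-0.1 -0.   0.1] rows 1.0 w 0.597 F [0.1 0.1 0.2] q [-0.66  0.04  2.18  0.56  1.07 -0.45]
```

View pics/c18.png

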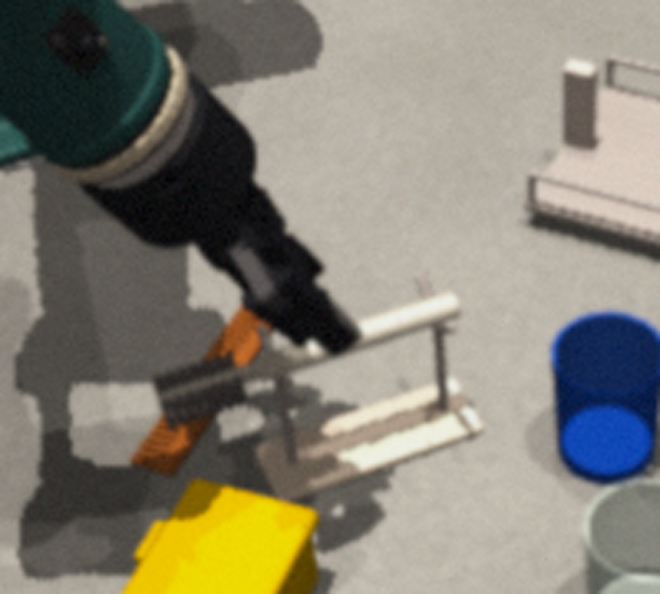

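View pics/c19.png

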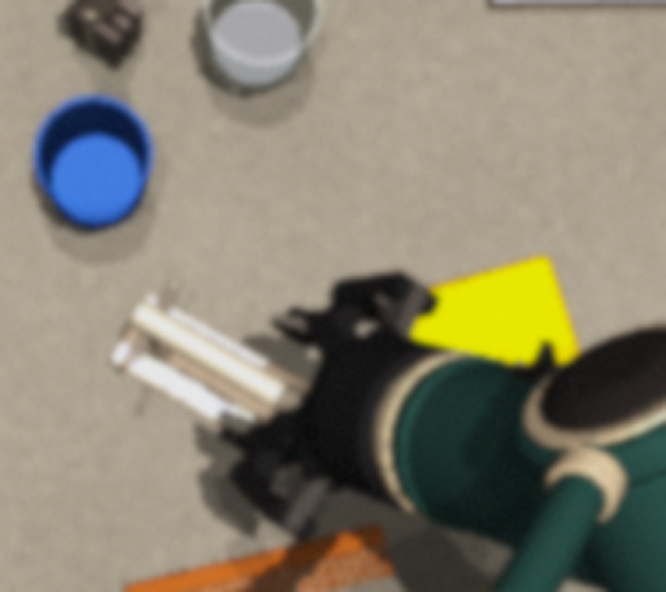

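```bash
python3 - <<'E'
from plan import *
from h import *
M=regM(28,E60)
g=np.array([.4675,-.1333,.09])+.019*M[:,2]
go(g+[0,0,.04],M);go(g,M)
E
```

```text
t 14.82 shift [ 4.6 -1.3  4.1] turn [0.1 0.  0.2] rows 0.2 w 0.6 F [-0.3 -0.1  0.6] q [-0.66  0.04  2.17  0.56  1.07 -0.45]
t 14.82 shift [-14.2  -1.5  39.4] turn [0.1 0.  0.2] rows 1.0 w 0.6 F [-0.3 -0.1  0.6] q [-0.66  0.04  2.17  0.56  1.07 -0.45]
```

Emit:
arm_command(targets="5 -1 4 0 0 0 0.6;0 -1 13 0 0 0 0.6;-5 -1 22 0 0 0 0.6;-10 -1 31 0 0 0 0.6;-14 -1 39 0 0 0 0.6;-14 -1 39 0 0 0 0.6;-14 -1 39 0 0 0 0.6")

```text
time: 15.4
tool_pos: [0.4706, -0.1249, 0.0715]
tcp_rot: [-2.452, -1.418, -0.611]
wrist_force: [0.1, -0.9, 0.4]
width: 0.596
```

```bash
python3 - <<'E'
from plan import *
from h import *
M=regM(28,E60)
g=np.array([.4675,-.1333,.09])+.019*M[:,2]
go(g,M)
shot('scene','s11');shot('top','t11')
crop("s11",180,180,330,310,4.4,"c20")
E
```

```text
t 15.4 shift [ 0.9  1.5 -1.5] turn [-0.1 -0.   0.1] rows 0.1 w 0.596 F [ 0.1 -0.9  0.4] q [-0.65  0.11  2.2   0.59  0.99 -0.5 ]
```

View pics/c20.png

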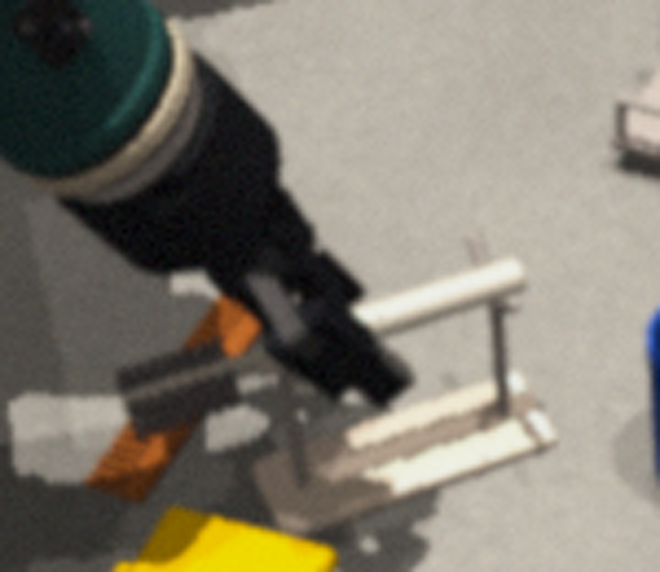

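Emit:
arm_command(targets="0 0 0 0 0 0 0.4;0 1 0 0 0 0 0;0 1 0 0 0 0 0;0 1 0 0 0 0 0;0 1 0 0 0 0 0;0 1 0 0 0 0 0;0 1 0 0 0 0 0", newtons=50)

```text
time: 16.08
tool_pos: [0.4722, -0.1258, 0.0731]
tcp_rot: [-2.453, -1.42, -0.613]
wrist_force: [-2.8, -0.8, 6.1]
width: 0.167
```

```bash
python3 - <<'E'
from plan import *
from h import *
s=bot.read_state(); M0=R.from_rotvec(s['tcp_rot']).as_matrix()
print(s['width'],s['wrist_force'],'up100',M0.T@[0,0,100])
e=E60
# well out: hover with brush butt down. grasp brush z ~ 98 
W=np.array([.595,.197])
for hd in(-60,-75,-90):
  for h in(.25,.11):
    print(hd,h,sols([*W,h],tool(hd,28,sg=1)))
E
```

```text
0.16667839625551611 [-2.83 -0.77  6.07] up100 [ 46.96   0.14 -88.29]
-60 0.25 [array([ 0.74,  0.35,  1.84, -1.05,  1.46,  0.64])]
-60 0.11 [array([ 0.74,  0.54,  1.88, -1.09,  1.34,  0.85])]
-75 0.25 [array([ 0.71,  0.46,  1.68, -0.92,  1.64,  0.7 ])]
-75 0.11 [array([ 0.71,  0.64,  1.72, -0.92,  1.51,  0.87])]
-90 0.25 [array([ 0.65,  0.57,  1.51, -0.81,  1.81,  0.78])]
-90 0.11 [array([ 0.65,  0.73,  1.55, -0.78,  1.67,  0.92])]
```

Emit:
arm_command(targets="2 0 -5 0 0 0 0;7 0 -13 0 0 0 0;16 0 -30 0 0 0 0;30 0 -55 0 0 0 0;44 0 -82 0 0 0 0;58 0 -109 0 0 0 0;68 0 -128 0 0 0 0;68 0 -128 0 0 0 0")

```text
time: 16.75
tool_pos: [0.4754, -0.1279, 0.2243]
tcp_rot: [-2.459, -1.427, -0.622]
wrist_force: [0.7, -0.9, 0.5]
width: 0.175
```

```bash
cat >>plan.py <<'E'
E
python3 - <<'E'
from plan import *
from h import *
shot('scene','s12');shot('top','t12')
s=bot.read_state(); qa=s['q']; M0=R.from_rotvec(s['tcp_rot']).as_matrix()
print(s['time'],s['tool_pos'],qa,s['width'])
qb=sols([.595,.197,.25],tool(-70,28,sg=1))[0]; print(qb)
jpath(qa,qb)
n=16
bt=M0.T@E60  # butt direction in tool frame
for k in range(n+1):
    P,T=fk(qa+(qb-qa)*k/n,p,v); m=T.as_matrix(); g=P-.019*m[:,2]; print(k,'g',g.round(2),'butt',(g+m@bt*.077).round(2),'head',(g-m@bt*.1).round(2))
E
```

```text
16.85 [ 0.47 -0.13  0.22] [-0.65 -0.08  2.08  0.51  1.25 -0.32] 0.17037416720267082
[ 0.72  0.43  1.73 -0.97  1.58  0.68]
1 [  4. -11.  14.] [ 3.5 -3.  -1.5] pos [ 0.47 -0.11  0.21] z [ 0.16  0.39 -0.91]
2 [  7. -21.  26.] [ 6.8 -6.2 -3. ] pos [ 0.46 -0.1   0.2 ] z [ 0.09  0.37 -0.92]
3 [  9. -30.  36.] [ 9.8 -9.6 -4.5] pos [ 0.46 -0.09  0.19] z [ 0.01  0.34 -0.94]
4 [ 10. -37.  46.] [ 12.5 -13.2  -6.2] pos [ 0.46 -0.08  0.18] z [-0.05  0.3  -0.95]
5 [ 12. -44.  54.] [ 14.8 -17.   -7.9] pos [ 0.45 -0.07  0.18] z [-0.11  0.25 -0.96]
6 [ 14. -49.  61.] [ 16.8 -20.9  -9.6] pos [ 0.45 -0.07  0.17] z [-0.17  0.2  -0.97]
7 [ 16. -52.  66.] [ 18.5 -24.9 -11.5] pos [ 0.45 -0.06  0.17] z [-0.22  0.14 -0.97]
8 [ 18. -54.  72.] [ 19.8 -29.1 -13.4] pos [ 0.45 -0.06  0.16] z [-0.26  0.07 -0.96]
9 [ 22. -55.  76.] [ 20.6 -33.3 -15.4] pos [ 0.45 -0.05  0.16] z [-0.29 -0.   -0.96]
10 [ 26. -54.  80.] [ 21.1 -37.5 -17.4] pos [ 0.46 -0.05  0.16] z [-0.31 -0.08 -0.95]
--
11 [ 6.  4. -2.] [ 0.2 -4.6 -1.4] pos [ 0.46 -0.04  0.16] z [-0.32 -0.15 -0.93]
12 [12.  9. -5.] [ 0.1 -9.2 -2.7] pos [ 0.47 -0.04  0
[... 1527 characters left out ...]
.46 -0.14  0.23]
7 g [ 0.46 -0.04  0.18] butt [0.46 0.02 0.13] head [ 0.47 -0.12  0.24]
8 g [ 0.47 -0.03  0.18] butt [0.46 0.03 0.13] head [ 0.49 -0.11  0.24]
9 g [ 0.49 -0.02  0.18] butt [0.47 0.03 0.13] head [ 0.5  -0.08  0.25]
10 g [ 0.5  -0.    0.19] butt [0.49 0.04 0.13] head [ 0.52 -0.06  0.27]
11 g [0.52 0.02 0.19] butt [0.5  0.05 0.13] head [ 0.54 -0.03  0.28]
12 g [0.54 0.04 0.2 ] butt [0.52 0.07 0.13] head [0.56 0.01 0.29]
13 g [0.55 0.07 0.21] butt [0.54 0.09 0.14] head [0.57 0.05 0.31]
14 g [0.57 0.11 0.22] butt [0.56 0.12 0.15] head [0.59 0.09 0.32]
15 g [0.58 0.15 0.24] butt [0.58 0.15 0.16] head [0.59 0.14 0.34]
16 g [0.6  0.2  0.25] butt [0.6  0.2  0.17] head [0.59 0.2  0.35]
```

View pics/s12.png

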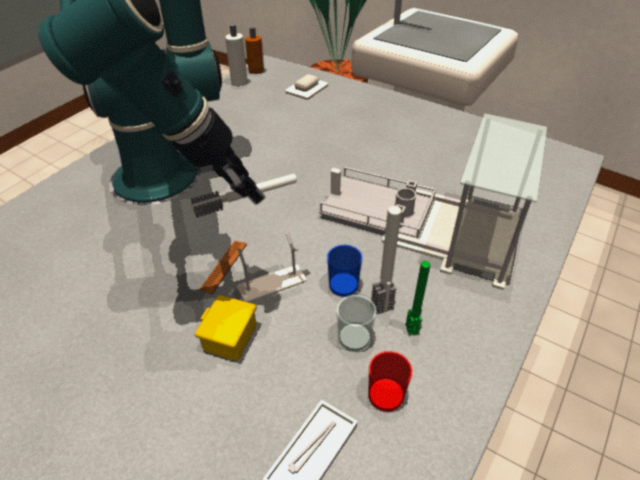

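Emit:
arm_command(targets="4 -11 14 3.5 -3 -1.5 0;7 -21 26 6.8 -6.2 -3 0;9 -30 36 9.8 -9.6 -4.5 0;10 -37 46 12.5 -13.2 -6.2 0;12 -44 54 14.8 -17 -7.9 0;14 -49 61 16.8 -20.9 -9.6 0;16 -52 66 18.5 -24.9 -11.5 0;18 -54 72 19.8 -29 -13.4 0;22 -55 76 20.6 -33 -15.4 0;26 -54 80 21 -37.5 -17.4 0")

```text
time: 17.68
tool_pos: [0.4546, -0.0463, 0.1574]
tcp_rot: [-2.234, -1.941, 0.438]
wrist_force: [-1.3, -0.2, -0.5]
width: 0.165
```

Emit:
arm_command(targets="6 4 -2 0.2 -4.6 -1.4 0;12 9 -5 0 -9.2 -2.7 0;19 15 -10 -0.4 -13.8 -3.9 0;28 22 -17 -1.3 -18.4 -5 0;38 30 -24 -2.6 -23 -6.2 0;51 37 -33 -4.3 -27.5 -7.3 0;65 45 -44 -6.4 -32 -8.4 0;81 53 -55 -9 -36 -9.4 0;100 60 -67 -12 -40 -10.4 0;122 67 -81 -15 -44 -11.3 0")

```text
time: 18.52
tool_pos: [0.5583, 0.0699, 0.2001]
tcp_rot: [1.558, 1.925, -0.872]
wrist_force: [0.7, -0.0, -1.7]
width: 0.169
```

```bash
python3 - <<'E'
from plan import *
from h import *
go(np.array([.595,.197,.25])+.019*tool(-70,28)[:,2],tool(-70,28))
crop("t12",140,190,270,300,5,"c21")
crop("s12",310,150,450,250,5,"c22")
E
```

```text
t 18.52 shift [  33.5   49.8 -110.7] turn [-15.3 -15.2   0.7] rows 3.0 w 0.169 F [ 0.7 -0.  -1.7] q [ 0.49  0.34  1.79 -0.72  1.52  0.52]
```

View pics/c21.png

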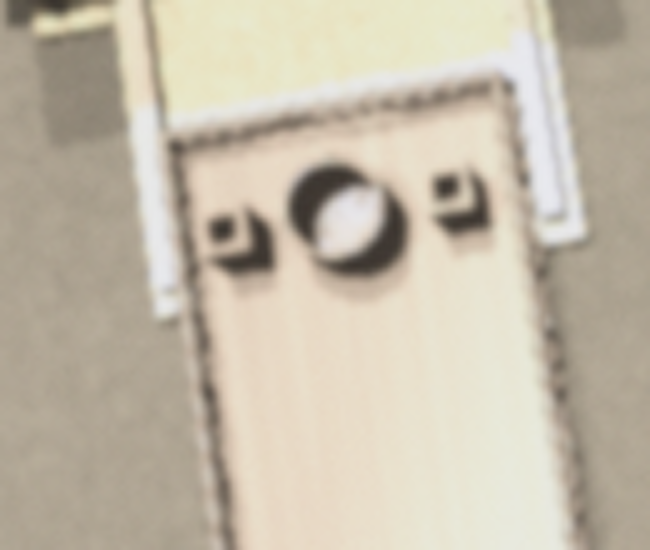

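View pics/c22.png

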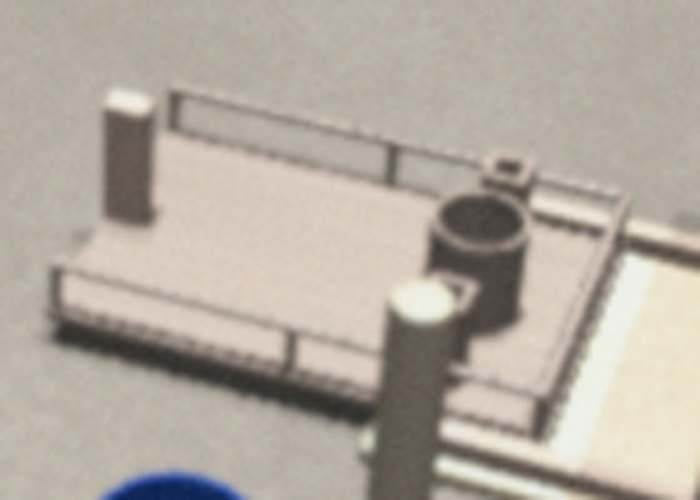

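```bash
python3 - <<'E'
from h import *
np.set_printoptions(precision=4,suppress=True)
a=lambda u,v:(u/5+310,v/5+150); b=lambda u,v:(u/5+140,v/5+190)
print('scene rim',onz('scene',*a(480,221),.07)); 
for l,s,t in(('L',(510,166),(230,233)),('R',(452,290),(455,187))): print(l,onz('scene',*a(*s),.065),onz('top',*b(*t),.065),tri({'scene':a(*s),'top':b(*t)}))
print('tab scene',onz('scene',*a(129,103),.087))
for r in('top',): print([onz(r,*b(u,w),.07) for u,w in((342,210),(347,220))])
print('base out corners',onz('top',*b(585,235),.01))
print(proj('top',[[.597,.197,.07],[.597,.197,.02]]),proj('scene',[[.597,.197,.07]]))
E
```

```text
scene rim [0.5995 0.1972 0.07  ]
L [0.5903 0.2465 0.065 ] [0.5871 0.2437 0.065 ] (array([0.5889, 0.2451, 0.0646]), [np.float64(0.002057376344244464), np.float64(0.0020573763442445726)])
R [0.6084 0.1545 0.065 ] [0.606  0.1509 0.065 ] (array([0.6075, 0.152 , 0.0657]), [np.float64(0.00196968200039801), np.float64(0.001969682000397919)])
tab scene [0.4389 0.1663 0.087 ]
[array([0.5955, 0.1963, 0.07  ]), array([0.5912, 0.1941, 0.07  ])]
base out corners [0.5964 0.1049 0.01  ]
[[208.1041 231.2691]
 [213.5541 236.0483]] [[404.9202 193.8592]]
```

Emit:
arm_command(targets="7 14 -24 -3.4 -4 0 0;15 27 -50 -7 -8 0 0;26 39 -79 -11 -11.5 0.2 0;34 50 -110 -15.3 -15.2 0.7 0;34 50 -110 -15.3 -15.2 0.7 0;34 50 -110 -15.3 -15.2 0.7 0")

```text
time: 19.02
tool_pos: [0.6003, 0.1821, 0.2399]
tcp_rot: [1.232, 1.761, -0.74]
wrist_force: [-0.4, -0.1, -0.3]
width: 0.166
```

```bash
python3 - <<'E'
from plan import *
from h import *
go(np.array([.598,.198,.25])+.019*tool(-70,28)[:,2],tool(-70,28))
shot('scene','s13');shot('top','t13')
crop("s13",340,60,480,220,3.7,"c23")
crop("t13",140,150,270,270,5,"c24")
E
```

```text
t 19.02 shift [-1.5  3.2  0.3] turn [-0.  -0.1  0.1] rows 0.1 w 0.166 F [-0.4 -0.1 -0.3] q [ 0.72  0.43  1.73 -0.96  1.58  0.68]
```

View pics/c23.png

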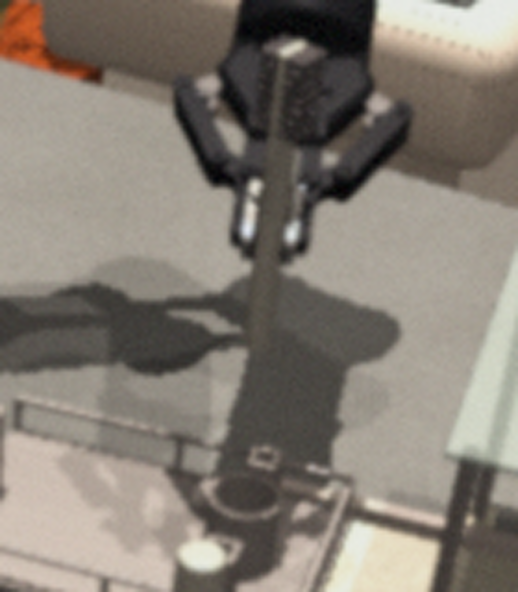

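View pics/c24.png

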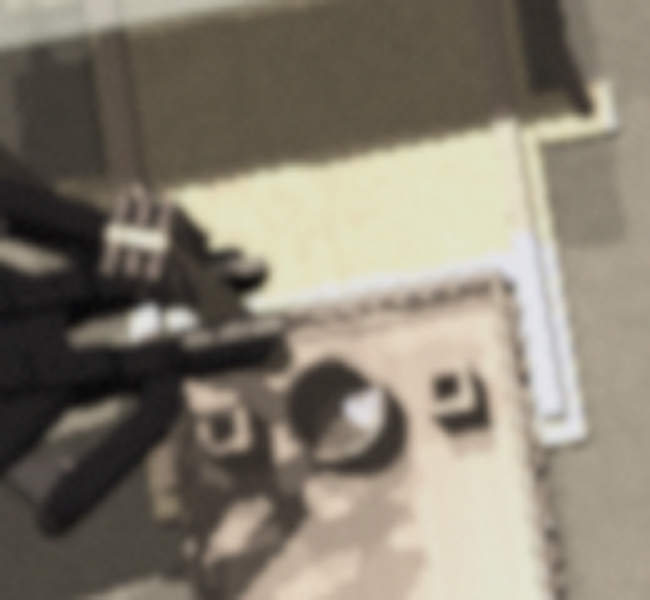

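```bash
python3 - <<'E'
from h import *
np.set_printoptions(precision=4,suppress=True)
s=bot.read_state();M=R.from_rotvec(s['tcp_rot']).as_matrix();g=s['tool_pos']-.019*M[:,2];print('g',g)
print('exp butt/grasp/head',proj('scene',[g-[0,0,.077],g,g+[0,0,.098]])); print(proj('top',[g+[0,0,.098],g-[0,0,.077]]))
a=lambda u,v:(u/3.7+340,v/3.7+60);b=lambda u,v:(u/5+140,v/5+150)
print('seen butt',a(258,350),'head',a(292,45),'top head',b(137,238))
E
python3 -c "
import sys;sys.path.insert(0,'.')
from h import *
crop('s13',380,60,450,200,4.2,'c25')"
```

```text
g [0.5951 0.1954 0.2497]
exp butt/grasp/head [[409.0906 153.9558]
 [413.4459 120.3224]
 [419.5041  72.3258]]
[[167.5959 196.1089]
 [196.0957 221.0312]]
seen butt (409.72972972972974, 154.59459459459458) head (418.9189189189189, 72.16216216216216) top head (167.4, 197.6)
```

View pics/c25.png

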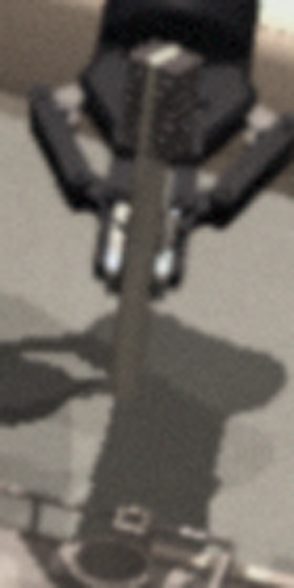

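```bash
python3 - <<'E'
from h import *
M=tool(-70,28)
for h in(.25,.16,.10): go(np.array([.598,.198,h])+.019*M[:,2],M)
E
```

```text
t 19.12 shift [ 0.3  3.7 -1.4] turn [-0.2 -0.2 -0.1] rows 0.1 w 0.167 F [ 0.1  0.3 -0.9] q [ 0.72  0.42  1.73 -0.96  1.58  0.68]
t 19.12 shift [79.7  3.7 41. ] turn [-0.2 -0.2 -0.1] rows 2.2 w 0.167 F [ 0.1  0.3 -0.9] q [ 0.72  0.42  1.73 -0.96  1.58  0.68]
t 19.12 shift [132.6   3.7  69.3] turn [-0.2 -0.2 -0.1] rows 3.6 w 0.167 F [ 0.1  0.3 -0.9] q [ 0.72  0.42  1.73 -0.96  1.58  0.68]
```

Emit:
arm_command(targets="0 3 -1 0 0 0 0;15 3 7 0 0 0 0;38 3 19 0 0 0 0;60 3 31 0 0 0 0;72 3 37 0 0 0 0;80 3 41 0 0 0 0;80 3 41 0 0 0 0")

```text
time: 19.7
tool_pos: [0.6031, 0.1814, 0.1496]
tcp_rot: [1.236, 1.758, -0.743]
wrist_force: [-0.6, -0.3, -0.7]
width: 0.172
```

```bash
python3 - <<'E'
from plan import *
from h import *
M=tool(-70,28)
for h in(.16,.10): go(np.array([.598,.198,h])+.019*M[:,2],M)
shot('scene','s14');shot('top','t14')
crop("s14",360,90,460,220,4.5,"c26")
crop("t14",140,150,270,270,5,"c27")
E
```

```text
t 19.7 shift [-1.   0.8 -1.2] turn [-0.3 -0.1 -0. ] rows 0.0 w 0.172 F [-0.6 -0.3 -0.7] q [ 0.72  0.54  1.76 -0.97  1.5   0.8 ]
t 19.7 shift [51.9  0.9 27. ] turn [-0.3 -0.1 -0. ] rows 1.4 w 0.172 F [-0.6 -0.3 -0.7] q [ 0.72  0.54  1.76 -0.97  1.5   0.8 ]
```

View pics/c26.png

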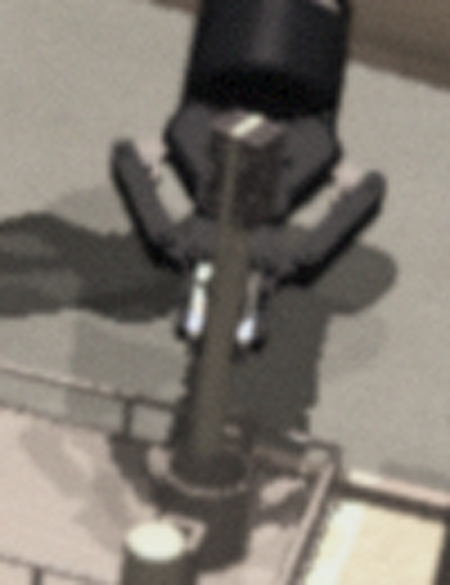

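View pics/c27.png

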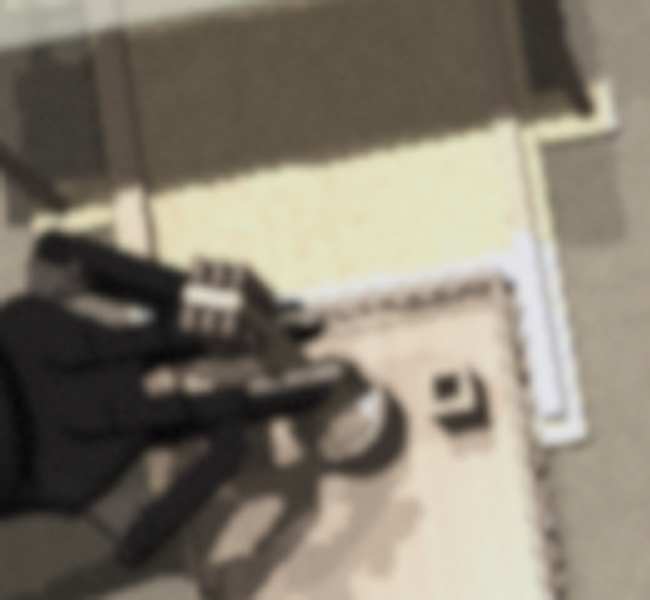

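Emit:
arm_command(targets="6 1 3 0 0 0 0;14 1 7 0 0 0 0;22 1 11 0 0 0 0;30 1 15 0 0 0 0;38 1 20 0 0 0 0;44 1 23 0 0 0 0;48 1 25 0 0 0 0;50 1 26 0 0 0 0;50 1 26 0 0 0 0")

```text
time: 20.55
tool_pos: [0.6046, 0.1837, 0.0952]
tcp_rot: [1.236, 1.758, -0.739]
wrist_force: [-0.9, 0.3, -0.2]
width: 0.167
```

```bash
python3 - <<'E'
from plan import *
from h import *
M=tool(-70,28)
for h in(.10,): go(np.array([.598,.198,h])+.019*M[:,2],M)
shot('scene','s15')
crop("s15",360,90,460,220,4.5,"c28")
E
```

```text
t 20.55 shift [ 3.1 -1.3  2.9] turn [-0.1 -0.1 -0.2] rows 0.1 w 0.167 F [-0.9  0.3 -0.2] q [ 0.72  0.62  1.76 -0.97  1.45  0.87]
```

View pics/c28.png

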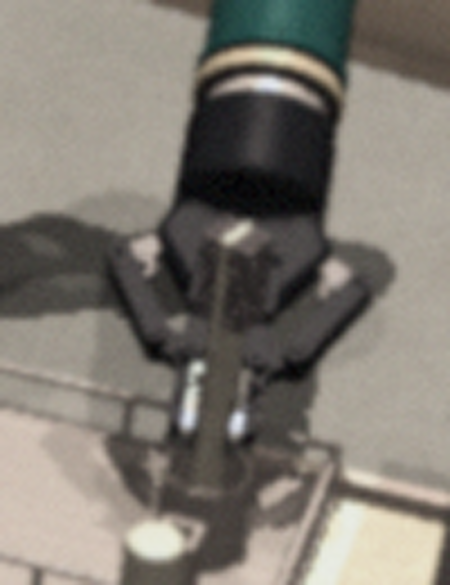

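Emit:
arm_command(targets="2 0 1 0 0 0 0;4 0 2 0 0 0 0;6 0 3 0 0 0 0;8 0 4 0 0 0 0;8 0 4 0 0 0 0")

```text
time: 21.02
tool_pos: [0.6051, 0.1842, 0.0877]
tcp_rot: [1.236, 1.756, -0.738]
wrist_force: [0.2, 0.8, 2.9]
width: 0.173
```

Emit:
arm_command(targets="0 0 0 0 0 0 0.25;0 0 0 0 0 0 0.35;0 0 0 0 0 0 0.6;0 0 0 0 0 0 0.6;0 0 0 0 0 0 0.6;0 0 0 0 0 0 0.6")

```text
time: 21.52
tool_pos: [0.6048, 0.1841, 0.087]
tcp_rot: [1.237, 1.758, -0.738]
wrist_force: [0.0, 0.1, 0.4]
width: 0.606
```

```bash
python3 - <<'E'
from plan import *
from h import *
s=log();print(s['width'],s['wrist_force'],s['tool_pos'])
shot('scene','s16');shot('top','t16')
crop("s16",360,90,460,220,4.5,"c29")
crop("t16",140,150,270,270,5,"c30")
E
```

```text
0.6055745941514795 [0.04 0.12 0.39] [0.6  0.18 0.09]
```

View pics/c29.png

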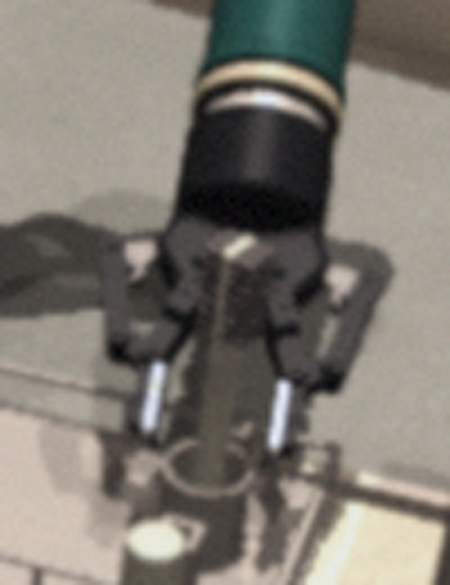

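View pics/c30.png

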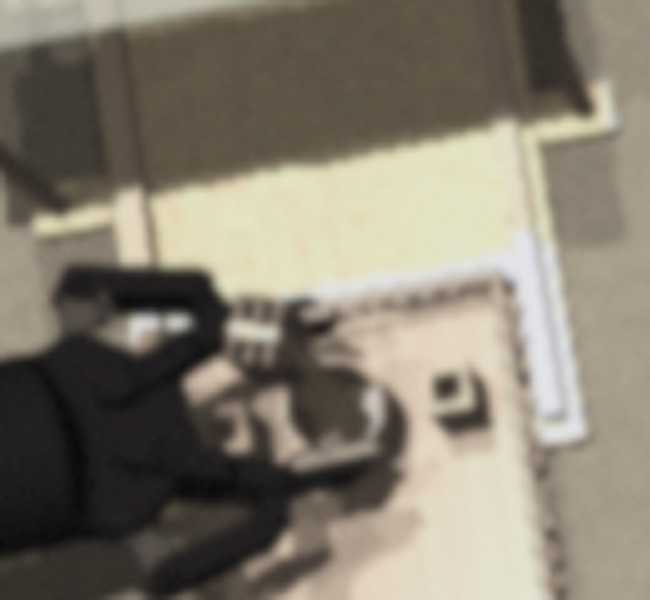

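Emit:
arm_command(targets="0 0 -8 0 0 0 0.6;0 0 -20 0 0 0 0.6;0 0 -38 0 0 0 0.6;0 0 -60 0 0 0 0.6;0 0 -85 0 0 0 0.6;0 0 -115 0 0 0 0.6;0 0 -145 0 0 0 0.6;0 0 -180 0 0 0 0.6;0 0 -180 0 0 0 0.6")

```text
time: 22.37
tool_pos: [0.5502, 0.3413, 0.1768]
tcp_rot: [1.238, 1.76, -0.724]
wrist_force: [1.3, 1.1, 0.8]
width: 0.599
```

```bash
python3 - <<'E'
from plan import *
from h import *
s=log();print(s['width'],s['wrist_force'],s['tool_pos'],s['q'],s['time'])
shot('scene','s17');shot('top','t17')
crop("s17",320,90,460,220,4.5,"c31")
crop("t17",90,150,270,290,3.7,"c32")
E
```

```text
0.5986499029986544 [1.29 1.13 0.76] [0.55 0.34 0.18] [ 0.92  0.63  1.54 -0.84  1.69  0.81] 22.3667
```

View pics/c31.png

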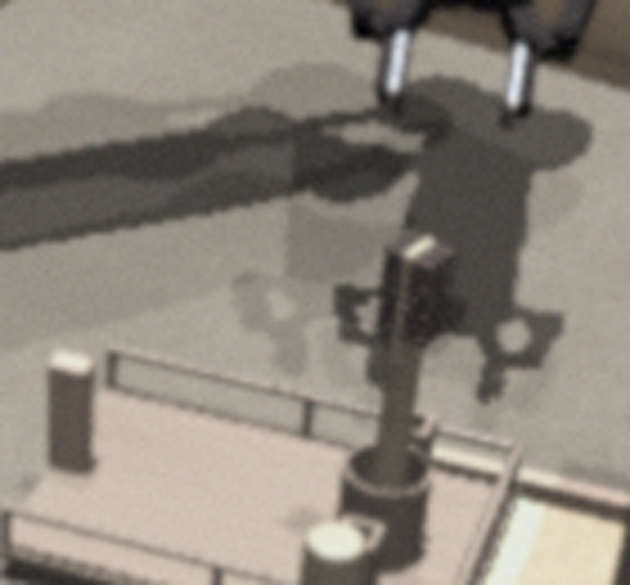

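View pics/c32.png

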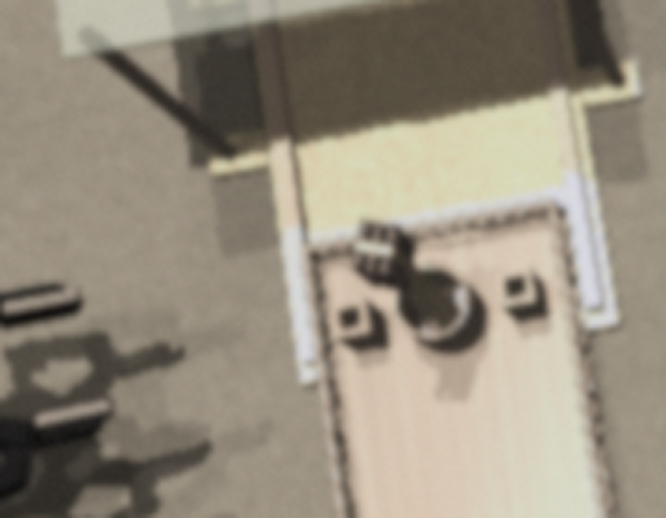

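```bash
python3 - <<'E'
from plan import *
from h import *
s=bot.read_state()
T=np.array([.4386,.168,.165])
for sg in(1,-1):
  M=frame([0,0,-1],sg*UY); q=sols(T-.019*M[:,2],M); print(sg,q)
  if q and sg==-1: jpath(s['q'],q[0])
E
```

```text
1 [array([ 0.31, -0.08,  2.1 , -0.  ,  1.12, -1.44])]
-1 [array([ 0.31, -0.08,  2.1 , -0.  ,  1.12,  1.71])]
1 [ -6. -10.  16.] [2.1 3.2 3.7] pos [0.55 0.32 0.17] z [ 0.26 -0.81 -0.52]
2 [-12. -20.  31.] [4.3 6.3 7.6] pos [0.54 0.3  0.17] z [ 0.22 -0.79 -0.57]
3 [-16. -31.  44.] [ 6.6  9.3 11.6] pos [0.54 0.28 0.17] z [ 0.18 -0.77 -0.62]
4 [-20. -42.  56.] [ 9.  12.2 15.7] pos [0.53 0.27 0.17] z [ 0.14 -0.74 -0.66]
5 [-24. -53.  66.] [11.4 15.1 19.9] pos [0.53 0.25 0.16] z [ 0.1 -0.7 -0.7]
6 [-27. -64.  76.] [13.9 17.8 24.3] pos [0.52 0.24 0.16] z [ 0.07 -0.67 -0.74]
7 [-29. -75.  84.] [16.6 20.4 28.8] pos [0.51 0.23 0.16] z [ 0.04 -0.63 -0.78]
8 [-31. -86.  90.] [19.2 23.  33.4] pos [0.5  0.22 0.16] z [ 0.01 -0.58 -0.81]
9 [-33. -96.  96.] [22.  25.4 38. ] pos [0.49 0.21 0.16] z [-0.01 -0.53 -0.85]
10 [ -35. -106.  100.] [24.8 27.7 42.8] pos [0.49 0.2  0.16] z [-0.03 -0.48 -0.87]
--
11 [-9. -3.  4.] [2.5 2.3 5. ] pos [0.48 0.2  0.15] z [-0.05 -0.43 -0.9 ]
12 [-16.  -7.   7.] [ 5.1  4.6 10.1] pos [0.47 0.19 0.15] z [-0.06 -0.38 -0.92]
13 [-23. -10.   9.] [ 7.7  6.8 15.3] pos [0.47 0.18 0.16] z [-0.06 -0.32 -0.94]
14 [-30. -14.  11.] [10.3  8.9 20.6] pos [0.46 0.18 0.16] z [-0.06 -0.27 -0.96]
15 [-36. -17.  12.] [12.9 10.9 25.9] pos [0.45 0.18 0.16] z [-0.06 -0.21 -0.98]
16 [-41. -20.  12.] [15.5 12.9 31.3] pos [0.45 0.17 0.16] z [-0.05 -0.16 -0.99]
17 [-45. -22.  12.] [18.1 14.8 36.8] pos [0.45 0.17 0.16] z [-0.04 -0.1  -0.99]
18 [-50. -23.  11.] [20.8 16.7 42.4] pos [0.44 0.17 0.16] z [-0.02 -0.05 -1.  ]
19 [-54. -24.  10.] [23.5 18.5 47.9] pos [0.44 0.17 0.17] z [-0. -0. -1.]
```

```bash
python3 - <<'E'
from plan import *
from h import *
s=bot.read_state(); M0=R.from_rotvec(s['tcp_rot']).as_matrix()
w=np.array([-90,0,90]); print('first',M0.T@w)
q1=sols(s['tool_pos']+w/1000-.019*M0[:,2],M0); print(q1)
M=frame([0,0,-1],-UY); q=sols(np.array([.4386,.168,.165])-.019*M[:,2],M); jpath(q1[0],q[0])
E
```

```text
first [-65.12 -84.01 -70.01]
[array([ 1.02,  0.46,  1.63, -0.79,  1.81,  0.8 ])]
1 [-0. -4. 19.] [2.  3.  3.2] pos [0.46 0.32 0.26] z [ 0.26 -0.81 -0.52]
2 [ -0. -10.  37.] [4.  6.  6.6] pos [0.46 0.3  0.25] z [ 0.22 -0.79 -0.57]
3 [  0. -15.  53.] [ 6.1  8.9 10.2] pos [0.46 0.29 0.24] z [ 0.19 -0.77 -0.61]
4 [  1. -21.  69.] [ 8.4 11.7 13.9] pos [0.46 0.27 0.23] z [ 0.15 -0.74 -0.65]
5 [  3. -28.  82.] [10.7 14.5 17.7] pos [0.46 0.26 0.22] z [ 0.11 -0.71 -0.69]
6 [  4. -34.  95.] [13.  17.1 21.7] pos [0.46 0.25 0.21] z [ 0.08 -0.68 -0.73]
7 [  6. -40. 107.] [15.5 19.7 25.8] pos [0.45 0.24 0.21] z [ 0.05 -0.64 -0.77]
8 [  8. -46. 117.] [18.  22.2 30.1] pos [0.45 0.23 0.2 ] z [ 0.02 -0.6  -0.8 ]
9 [ 10. -52. 126.] [20.6 24.6 34.4] pos [0.45 0.22 0.2 ] z [-0.   -0.56 -0.83]
10 [ 12. -58. 134.] [23.3 26.9 38.9] pos [0.45 0.21 0.19] z [-0.03 -0.51 -0.86]
--
11 [-4. -1.  8.] [2.4 2.3 4.7] pos [0.44 0.2  0.18] z [-0.04 -0.46 -0.89]
12 [-8. -2. 15.] [4.8 4.5 9.6] pos [0.44 0.2  0.18] z [-0.06 -0.41 -0.91]
13 [-11.  -3.  21.] [ 7.2  6.7 14.5] pos [0.44 0.19 0.18] z [-0.07 -0.36 -0.93]
14 [-13.  -3.  26.] [ 9.7  8.8 19.6] pos [0.44 0.19 0.17] z [-0.07 -0.3  -0.95]
15 [-16.  -3.  31.] [12.1 10.9 24.7] pos [0.43 0.18 0.17] z [-0.07 -0.25 -0.97]
16 [-18.  -2.  34.] [14.6 12.8 30. ] pos [0.43 0.18 0.17] z [-0.07 -0.2  -0.98]
17 [-20.  -1.  37.] [17.  14.8 35.3] pos [0.43 0.18 0.17] z [-0.06 -0.15 -0.99]
18 [-21.   1.  40.] [19.5 16.6 40.7] pos [0.43 0.17 0.17] z [-0.04 -0.1  -0.99]
19 [-23.   3.  42.] [21.9 18.5 46.2] pos [0.44 0.17 0.17] z [-0.02 -0.05 -1.  ]
20 [-25.   6.  43.] [24.4 20.2 51.7] pos [0.44 0.17 0.17] z [-0. -0. -1.]
--
```

Emit:
arm_command(targets="-16 -21 -17 0 0 0 0.6;-33 -42 -35 0 0 0 0.6;-49 -63 -52 0 0 0 0.6;-65 -84 -70 0 0 0 0.6;-65 -84 -70 0 0 0 0.6")

```text
time: 22.88
tool_pos: [0.4588, 0.3347, 0.2664]
tcp_rot: [1.239, 1.757, -0.733]
wrist_force: [0.4, -0.3, 0.6]
width: 0.602
```

Emit:
arm_command(targets="0 -4 19 2 3 3.2 0.6;0 -10 37 4 6 6.6 0.6;0 -15 53 6 9 10 0.6;1 -21 69 8.4 11.7 14 0.6;3 -28 82 10.7 14.5 17.7 0.6;4 -34 95 13 17 21.7 0.6;6 -40 107 15.5 19.7 25.8 0.6;8 -46 117 18 22 30 0.6;10 -52 126 20.6 24.6 34.4 0.6;12 -58 134 23.3 26.9 39 0.6")

```text
time: 23.72
tool_pos: [0.4445, 0.2071, 0.1868]
tcp_rot: [2.281, 1.39, -0.419]
wrist_force: [0.3, -0.6, -0.6]
width: 0.601
```

Emit:
arm_command(targets="-4 -1 8 2.4 2.3 4.7 0.6;-8 -2 15 4.8 4.5 9.6 0.6;-11 -3 21 7.2 6.7 14.5 0.6;-13 -3 26 9.7 8.8 19.6 0.6;-16 -3 31 12 10.9 24.7 0.6;-18 -2 34 14.6 12.8 30 0.6;-20 -1 37 17 14.8 35.3 0.6;-21 1 40 19.5 16.6 40.7 0.6;-23 3 42 22 18.5 46 0.6;-25 6 43 24.4 20.2 51.7 0.6")

```text
time: 24.55
tool_pos: [0.4371, 0.1639, 0.1629]
tcp_rot: [3.128, 0.264, -0.003]
wrist_force: [-0.8, -0.3, 0.1]
width: 0.604
```

```bash
python3 - <<'E'
from plan import *
from h import *
M=frame([0,0,-1],-UY)
go([.4386,.169,.165],M);go([.4386,.169,.063],M)
shot('scene','s18')
crop("s18",290,110,450,240,4.5,"c33")
E
```

```text
t 24.55 shift [ 2.3 -4.8 -2.1] turn [ 0.1  0.1 -0.6] rows 0.1 w 0.604 F [-0.8 -0.3  0.1] q [ 0.31 -0.08  2.11 -0.    1.12  1.71]
t 24.55 shift [ 2.5 -4.9 99.9] turn [ 0.1  0.1 -0.6] rows 2.4 w 0.604 F [-0.8 -0.3  0.1] q [ 0.31 -0.08  2.11 -0.    1.12  1.71]
```

View pics/c33.png

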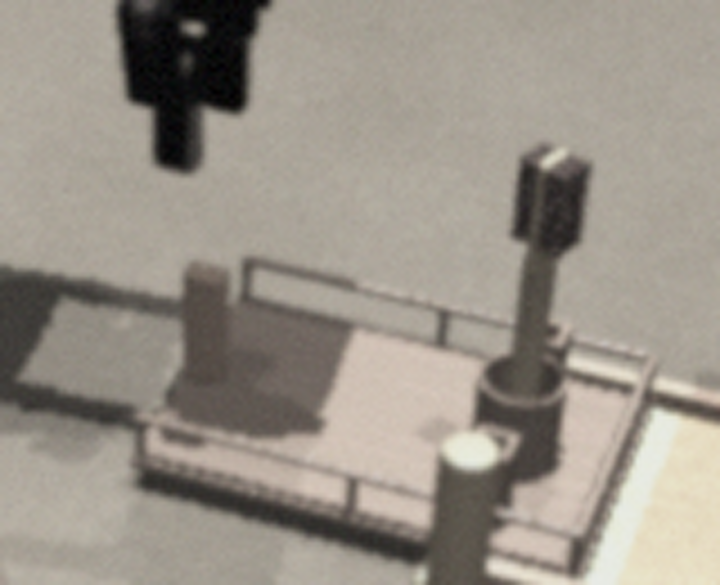

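Emit:
arm_command(targets="2 -4 15 0 0 0 0.6;2 -4 40 0 0 0 0.6;2 -4 65 0 0 0 0.6;2 -4 88 0 0 0 0.6;2 -4 99 0 0 0 0.6;2 -4 99 0 0 0 0.6")

```text
time: 25.1
tool_pos: [0.4357, 0.1678, 0.0616]
tcp_rot: [3.124, 0.275, -0.014]
wrist_force: [-0.4, -0.4, -0.3]
width: 0.602
```

Emit:
arm_command(targets="0 0 0 0 0 0 0.4;0 0 0 0 0 0 0;0 0 0 0 0 0 0;0 0 0 0 0 0 0;0 0 0 0 0 0 0;0 0 0 0 0 0 0", newtons=50)

```text
time: 25.6
tool_pos: [0.4404, 0.1702, 0.0669]
tcp_rot: [3.128, 0.274, 0.003]
wrist_force: [-1.2, 4.1, 5.7]
width: 0.149
```

```bash
python3 - <<'E'
from plan import *
from h import *
M=frame([0,0,-1],-UY)
go([.4386,.169,.063],M)
s=bot.read_state();print(s['tool_pos']*1000,R.from_rotvec(s['tcp_rot']).as_matrix().round(3)[:,0])
E
```

```text
t 25.6 shift [-2.   0.9  3.9] turn [ 0.1 -0.1 -0.2] rows 0.1 w 0.149 F [-1.2  4.1  5.7] q [ 0.32  0.05  2.18 -0.    0.91  1.72]
[440.38 170.22  66.87] [0.98 0.17 0.  ]
```

Emit:
arm_command(targets="2 0 0 0 0 0 0;5 0 0 0 0 0 0;9 0 0 0 0 0 0;14 0 0 0 0 0 0;19 0 0 0 0 0 0;24 0 0 0 0 0 0;30 0 0 0 0 0 0;36 0 0 0 0 0 0;42 0 0 0 0 0 0;48 0 0 0 0 0 0")

```text
time: 26.43
tool_pos: [0.4874, 0.1791, 0.0669]
tcp_rot: [3.129, 0.274, 0.002]
wrist_force: [-2.6, 5.3, 6.8]
width: 0.153
```

Emit:
arm_command(targets="6 0 0 0 0 0 0;12 0 0 0 0 0 0;18 0 0 0 0 0 0;24 0 0 0 0 0 0;30 0 0 0 0 0 0;36 0 0 0 0 0 0;42 0 0 0 0 0 0;48 0 0 0 0 0 0;54 0 0 0 0 0 0;60 0 0 0 0 0 0")

```text
time: 27.27
tool_pos: [0.5464, 0.1901, 0.0669]
tcp_rot: [3.129, 0.274, 0.002]
wrist_force: [-2.7, 8.0, 7.0]
width: 0.152
```

```bash
python3 - <<'E'
from plan import *
from h import *
s=log();print(s['tool_pos']*1000,s['wrist_force'])
shot('scene','s19')
crop("s19",320,90,540,280,3.1,"c34")
E
```

```text
[546.36 190.13  66.9 ] [-2.69  7.99  7.02]
```

View pics/c34.png

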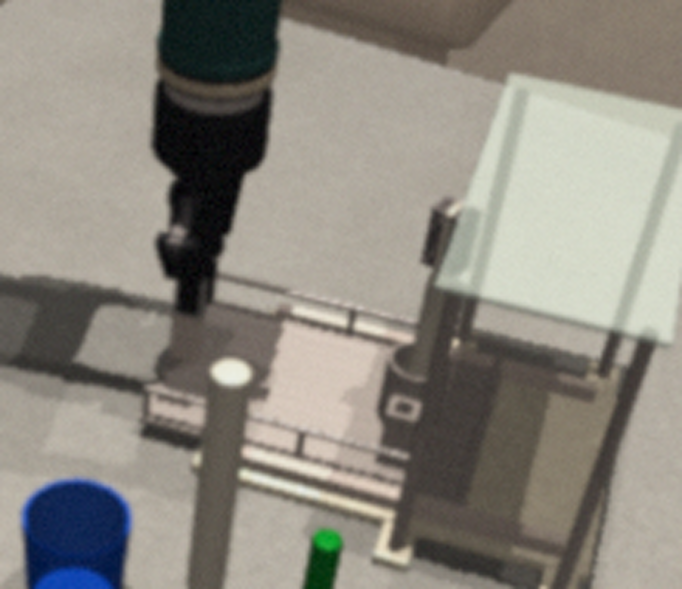

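Emit:
arm_command(targets="5 0 0 0 0 0 0;10 0 0 0 0 0 0;15 0 0 0 0 0 0;20 0 0 0 0 0 0;24 0 0 0 0 0 0;27 0 0 0 0 0 0;29 0 0 0 0 0 0;31 0 0 0 0 0 0;33 0 0 0 0 0 0;35 0 0 0 0 0 0")

```text
time: 28.15
tool_pos: [0.5732, 0.1952, 0.0668]
tcp_rot: [3.128, 0.273, -0.024]
wrist_force: [-28.5, 3.2, 29.3]
width: 0.149
```

Emit:
arm_command(targets="2 0 0 0 0 0 0;4 0 0 0 0 0 0;4 0 0 0 0 0 0")

```text
time: 28.4
tool_pos: [0.5737, 0.1953, 0.0665]
tcp_rot: [3.127, 0.274, -0.035]
wrist_force: [-32.8, 2.4, 32.5]
width: 0.152
```

Emit:
arm_command(targets="-4 0 0 0 0 0 0;-8 0 0 0 0 0 0;-9 0 0 0 0 0 0;-9 0 0 0 0 0 0")

```text
time: 28.73
tool_pos: [0.5738, 0.1953, 0.0666]
tcp_rot: [3.129, 0.274, -0.003]
wrist_force: [-6.8, 7.4, 9.1]
width: 0.153
```

Emit:
arm_command(targets="0 0 0 0 0 0 0.3;0 0 0 0 0 0 0.6;0 0 0 0 0 0 0.6;0 0 0 0 0 0 0.6;0 0 0 0 0 0 0.6;0 0 -30 0 0 0 0.6;-10 0 -65 0 0 0 0.6;-30 0 -100 0 0 0 0.6;-60 0 -125 0 0 0 0.6;-95 0 -145 0 0 0 0.6")

```text
time: 29.57
tool_pos: [0.4828, 0.1771, 0.213]
tcp_rot: [3.127, 0.272, 0.004]
wrist_force: [-0.3, 0.4, 0.8]
width: 0.6
```

Emit:
arm_command(targets="-40 0 -10 0 0 0 0.6;-80 0 -20 0 0 0 0.6;-80 40 -30 0 0 0 0.6;-80 80 -40 0 0 0 0.6;-80 80 -40 0 0 0 0.6")

```text
time: 29.98
tool_pos: [0.418, 0.0797, 0.2531]
tcp_rot: [3.123, 0.267, 0.006]
wrist_force: [0.5, 0.6, 0.9]
width: 0.603
```

```bash
python3 - <<'E'
from plan import *
from h import *
s=log();print(s['tool_pos']*1000,s['wrist_force'],s['time'])
shot('scene','s20');shot('top','t20')
crop("s20",360,110,560,290,3.3,"c35")
crop("t20",90,70,270,270,3,"c36")
E
```

```text
[418.02  79.69 253.08] [0.49 0.58 0.85] 29.9833
```

View pics/c35.png

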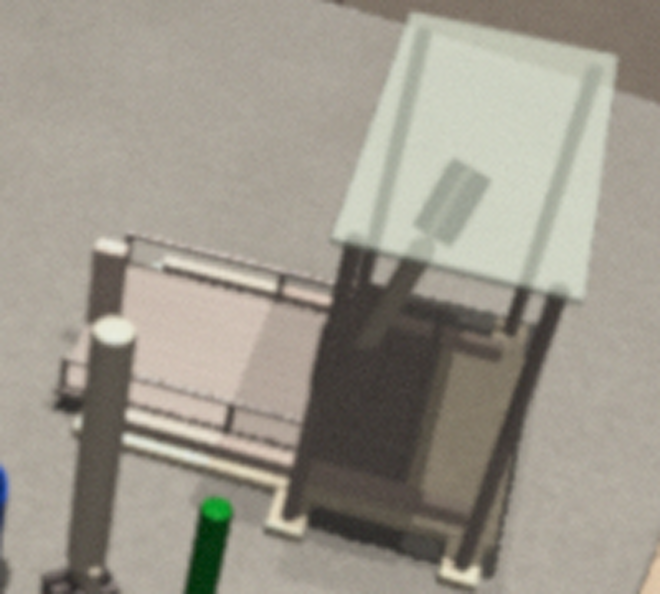

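View pics/c36.png

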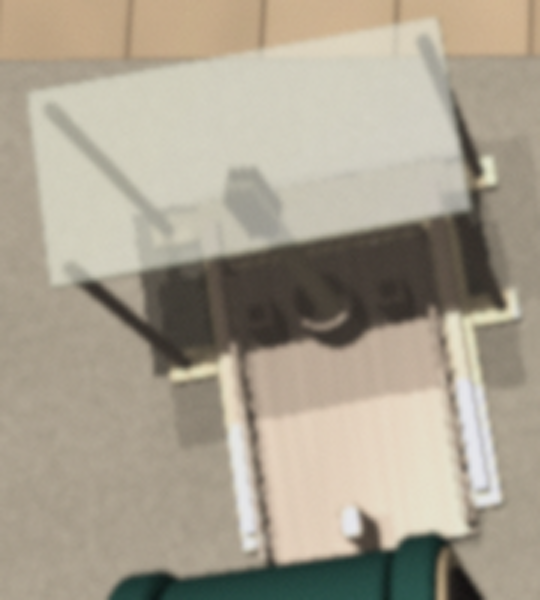

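View pics/s20.png

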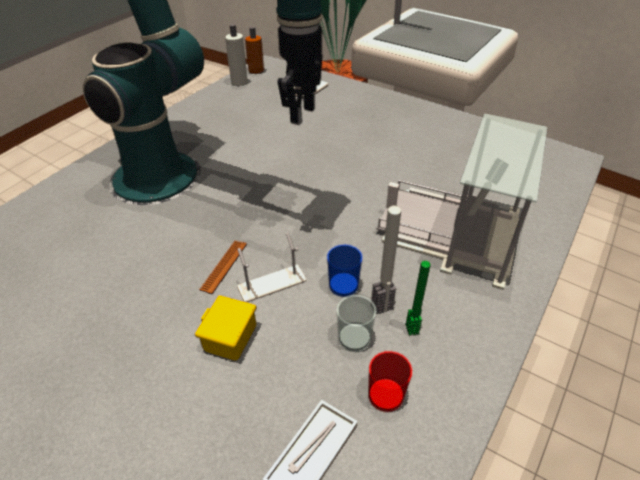

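View pics/t20.png

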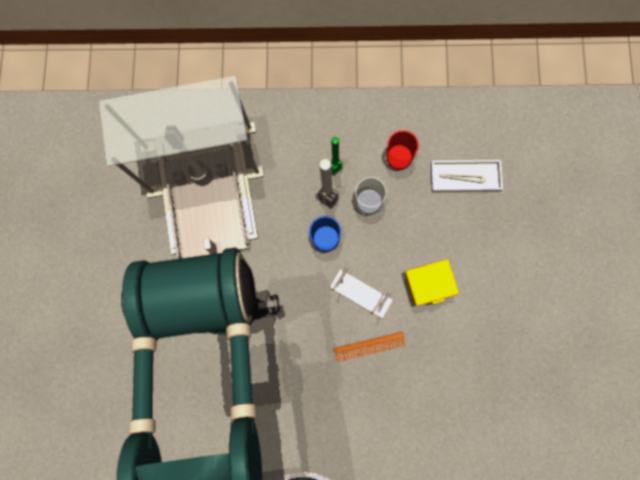

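```bash
python3 - <<'E'
from h import *
np.set_printoptions(precision=4,suppress=True)
c2=lambda u,v:(u/3.3+360,v/3.3+110)
c3=lambda u,v:(u/3+90,v/3+70)
for nm,a,b in(('before',(98,243),(352,527)),('now',(110,245),(351,520))):
    p,q=onz('scene',*c2(*a),.087),onz('top',*c3(*b),.087); print(nm,p,q,(p+q)/2)
# unit frame from shelf corners, both cameras
T=np.array([onz('top',*c3(*x),.226) for x in((50,285),(470,210),(438,18),(28,93))]);S=np.array([onz('scene',*c2(*x),.226) for x in((335,237),(582,298),(615,58),(415,14))])[[3,0,1,2]][[1,0,3,2]] if 0 else np.array([onz('scene',*c2(*x),.226) for x in((335,237),(582,298),(615,58),(415,14))])
for A in(T,S): c=A.mean(0); print('shelf centre',c,'home tab',(c-.21*UX)[:2],'well home',(c-.045*UX)[:2])
# brush head top & lean
print('head scene/top',tri({'scene':c2(470,172),'top':c3(245,185)}))
E
```

```text
before [0.5617 0.1902 0.087 ] [0.5637 0.1933 0.087 ] [0.5627 0.1918 0.087 ]
now [0.5693 0.1927 0.087 ] [0.5685 0.1941 0.087 ] [0.5689 0.1934 0.087 ]
shelf centre [0.7737 0.2333 0.226 ] home tab [0.567  0.1961] well home [0.7294 0.2253]
shelf centre [0.7772 0.2303 0.226 ] home tab [0.5705 0.1931] well home [0.7329 0.2223]
head scene/top (array([0.7676, 0.2459, 0.1904]), [np.float64(0.0019269587701310066), np.float64(0.0019269587701310454)])
```

```bash
python3 - <<'E'
from h import *
a=cv2.imread('pics/top0.png');b=cv2.imread('pics/t20.png')
for n,(u0,v0,u1,v1) in dict(cup=(400,255,465,310),comb=(325,325,412,365),tray=(425,150,510,200),tumbler=(350,172,390,220)).items():
    x,y=[cv2.cvtColor(i[v0:v1,u0:u1],cv2.COLOR_BGR2GRAY).astype(np.float32) for i in(a,b)]
    print(n,cv2.phaseCorrelate(x,y))
print(bot.finish_job())
E
```

```text
cup ((-0.017845721942997272, 0.018254176854792803), 0.9829617690157008)
comb ((-0.04555620077635325, -0.11106101550769765), 0.6920057188140022)
tray ((-0.00821673879215723, -0.030608519065690842), 0.9401018880208334)
tumbler ((-0.15091656300516476, -0.35837506961485843), 0.6291078945000966)
the job is handed in; nothing more can be done
None
```

The job is done and handed in at about 30 s of the 72 s allowed; no verdict was reported. I pulled the caddy out to its stop and lifted the brush from the glass tumbler. I laid it on the rest, re-gripped it, stood it handle-down in the well, and pushed the caddy home to its stop.

What the last checks showed:
- **Caddy:** It pressed against the home stop with about 33 N. The tab then measured (0.569, 0.193), against an expected home position of about (0.569, 0.195).
- **Pull-out:** On the way out it reached the hard stop with about 25 N of push, then probably crept back 1–2 mm on release, judging by where I gripped it again. The arm's travel between the two stops read about 137 mm rather than 140, probably from give in the grip.
- **Brush:** It is handle-down in the well. It stood upright when I released it. In the pictures after the push home it was leaning about 15° against the rim. The top of its head is at about 0.19 m, below the 0.22 m shelf underside.
- **Everything else:** The tumbler stands upright in its place, and its image moved less than 0.4 pixel. The cup, comb and tray with the tweezers moved about 0.1 pixel or less. The arm was clear of everything.

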